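# Space the lane dividers of a vaccine refrigerator shelf with a spacer block

### The arm

A 6-joint arm with a two-finger parallel gripper is mounted at the origin on the work surface. World frame = base frame: x ahead of the robot, y to its left, z up, the work surface at z = 0. Lengths are in m, angles in degrees, forces in N, time in s.
With the tool pointing down it reaches from about 0.375 to 0.75 m from the base axis. Payload 9 kg.
Tool frame: the origin (TCP) lies on the front face of the gripper's body, between the roots of the fingers; the fingertips stand 73 mm ahead of it and the grasp point (between the pads) lies 54 mm ahead of it; z points along the fingers, y is the direction in which the jaws open and shut (so a half turn about z gives the same grasp; the last joint's range is limited). The gripper opens to 85 mm and grips with 20 to 120 N. Pads are 22 mm wide; open, the fingers measure 114 mm over their backs; the gripper's body (76 mm by 85 mm) begins 54 mm behind the grasp point. The pads swing forward as they close: fully open they stand 13 mm farther back than shut.
Start: joints at [-77.275, 5.964, 5.575, 89.605, 0, 77.527], TCP at [0.255, -0.543, 0.304] pointing down, gripper open.
Joint ranges: [-171.21, 171.21], [-48.23, 106.86], [-62.78, 66.21], [-105.2, 120.99], [-86.42, 89.51], [-180, 180]. Speed limits (degrees/s): [127.2, 127.2, 147.25, 180, 180, 180].

### API

Orientations are given as [roll, pitch, yaw] about the fixed x, y, z axes, in that order (R = Rz(yaw) Ry(pitch) Rx(roll)).
In Python, from rig import robot gives the robot as it stands.
- The arm moves only by the shell command python3 -m pendant 'ROWS' [OPENING]. ROWS is JSON, a list of rows, each an object with "delta_pos": the shift along the tool's x, y, z in mm, a list of three; "dr": the turn, a rotation vector about the tool's x, y, z in degrees, a list of three. A call has 1 to 12 rows; each row is the pose to reach, as a shift and turn from the pose measured when the call began, along the tool's axes at that moment; what a row does not reach only later rows make up. A row lasts 1/10 s, in which the tool goes at most 50 mm and 8.59 degrees, less where a joint would pass 70% of its speed; a pose out of reach is approached as far as the arm can. A call with a gripper value outside its range is refused whole. OPENING is the opening, from 0 (shut) to 1 (fully open), set as the call begins (- or left out, the last holds). The fingers move at their own pace and stop on an object; the grip force is fixed at half the most. Time passes only in rows, so rows that repeat a pose let the fingers close. It gives the time, the measured TCP pose, the force and the opening at its end, in the units of the state.
- robot.state(): the state, without advancing time (a new reading comes with each control period).
- robot.snapshot(name): name is "side" or "top" or "wrist"; returns a dict with "color" (384x512x3 uint8, red, green, blue), "mtx" (3x3 intrinsics, pixels), "R" (3x3) and "t" (3): a world point X has camera coordinates R X + t. Camera axes: x right, y down, z forward; pixel columns grow to the right and rows downward; lengths in m; the calibration is good to about 2 mm. A picture is of the moment at which its call begins. There is no depth.
- robot.job_done(): hands the job in, once; it reports no verdict.
Trained networks look in the newest picture that a camera, given by its name, has taken for a name from the list of things; names that differ only in an ending like _2 or _b are one class to them, and where a whole thing is asked for, a point or a joint stands for the part that bears it (a point fixed in the world has none). Each returns a list of dicts, best first, with "conf" (0 to 1); they miss things now and then, are a little off and sometimes report something else, mostly with a low value. They report only what shows in the picture. A call takes as long as a camera call. They do not tell look-alikes from the thing itself.
- robot.recognise(camera, name): "xyz" ([x, y, z] in m, in world coordinates, good to about 4 mm: the middle of the surface that is visible of it).
The state is a dict: "time": time; "joints": joint angles; "qvel": joint speeds; "tau": joint torques, N m; "tool_pos": TCP position; "tool_rot": TCP orientation; "wrist_force": force on the tool from outside, world axes, zero at the start; "ft_torque": the same for the moment, N m; "opening": opening from 0.0 (shut) to 1.0 (fully open).
Only numpy, scipy, OpenCV 4.12 (cv2) and the standard library are available. Lean on these libraries where they do the work, as an engineer would, in place of code of your own. Each camera call takes 0.05 s, during which the arm holds its last target.

### The job

Set the three sliding dividers of the refrigerator shelf to equal carton lanes with the wooden spacer: starting at the end stop and stepping along the row, straddle each divider with the spacer, thick leg towards the stop, and draw it slowly along until you feel the thick leg bear on the stop's pad, or on the divider set before it, with a light push of about 4 newtons on top of the drag, kept for half a second. Never press a pad or a divider already set so hard that it could shift, move dividers with the spacer only, and leave the cartons alone. At the end all three lanes are one spacer step wide and the spacer stands upright on the worktop again, beside the shelf.

Things in the scene. Friction and masses are not known exactly. Their poses are not given: they have to be found in the camera images.
- shelf: White flat refrigerator shelf, 180 (x) x 360 (y) x 10 mm thick, lying on the worktop, fixed; origin at the centre of its underside. The row of dividers runs along its y axis; the end stop is at its +y end.
- stop: End stop: white upright plate on the shelf, 150 mm wide (x), top 70 mm above the worktop. Origin: middle of its inner face (looking to -y), at its lower edge, 10 mm above the worktop. On that face a screwed-out rigid white pad, 70 mm wide (x), 34 to 70 mm above the worktop, stands 6 to 24 mm out to -y: how far is different each time and NOT measured. The first lane starts at the pad.
- div1: First divider, nearest the stop: grey upright blade, 140 mm long (x), 6 mm thick (y), top edge 70 mm above the worktop. Slides only along the shelf's y axis with dry friction of about 10 N, stays where it is left. Origin: middle of its thickness and length, 10 mm above the worktop. Axes as the shelf. Starts with its near face 70 to 88 mm from the stop plate.
- div2: Second divider, the same as the first, the next from the stop. Starts 136 to 150 mm from the stop plate.
- div3: Third divider, the same, farthest from the stop. Starts 200 to 216 mm from the stop plate.
- spacer: Loose wooden spacer, 0.1 to 0.2 kg, a saddle standing on two legs. Along its y axis: thick leg from +5.5 to +35.5 mm, slot from -5.5 to +5.5, thin leg from -13.5 to -5.5. Legs 26 mm high, 50 mm long (x), joined by a cross-bar 26 to 36 mm high. Grip on top: y = 0 to +22 mm, 30 mm long (x), 36 to 76 mm high. Origin: centre of the slot, at the height of the feet.
- spacer_grip (a point): Centre of the spacer's grip, 57 mm above its feet, 11 mm from the slot centre towards the thick leg. In use the spacer's +y lies along the shelf's +y, feet about 48 mm above the worktop (cross-bar a few mm over the blade); moved to +y, the thin leg pushes the divider. Back off 2 to 3 mm before lifting so that both legs are free.
- spacer_thick (a point): Middle of the thick leg's outer face (y = +35.5 mm), 13 mm above the feet: the face that bears on the pad or neighbour. With the divider against the thin leg the lane is then 35 mm clear (30 mm leg + 5 mm slack); steps are 41 mm. Drag is about 10 N; what comes on top of it is the push on the neighbour: over 1.5 N to count, over 9 N is too hard.
- carton_a: Blue carton 90 x 50 x 55 mm high standing on the -y end of the shelf, to be left alone; origin at the centre of its underside.
- carton_b: Blue carton 120 x 80 x 75 mm high on the worktop, to be left alone; origin at the centre of its underside.
- carton_c: Blue carton 120 x 80 x 75 mm high on the worktop, to be left alone; origin at the centre of its underside.
Things that resemble listed ones, but are neither listed nor needed, are in the scene too. Several things have the shape of the spacer; the one meant has the colours described above.

How it is judged:
By the outcome, as a careful person would: the job done as asked, in the order asked, and still so for the second after the job is handed in, with the robot touching nothing.
It also fails if it takes over 67 s, if anything falls off the work surface, if the arm or the gripper's body presses on something with over 40 N, if the wrist force passes 120 N, or if a joint passes its speed limit or range.

## Working session

There is one attempt and no reset: what is moved stays moved. The work goes in short steps, Python scripts to look and compute and a shell command to move; the robot and the scene stay as the last step left them, time stands still between calls to the robot, and variables do not carry over. Pictures are saved under pics/ and viewed, and the job is handed in when it is done.

```bash
ls; mkdir -p pics; python3 - <<'E'
from rig import robot
import cv2
print(robot.state())
for c in ["side","top","wrist"]:
    s=robot.snapshot(c)
    cv2.imwrite(f"pics/{c}0.png",s["color"][:,:,::-1])
    print(c,s["mtx"].tolist(),s["R"].tolist(),s["t"].tolist())
    for n in ["shelf","stop","div1","spacer","spacer_grip","carton_a"]:
        print(n,[(d["conf"],d["xyz"]) for d in robot.recognise(c,n)])
E
```

```text
pics
{'time': 0.0, 'joints': array([-7.72744926e+01,  5.99735339e+00,  5.52880196e+00,  8.96054557e+01,
        1.71870081e-04,  7.75278464e+01]), 'qvel': array([ 0.00581078, -0.05331463,  0.04890246,  0.02783183,  0.02084771,
        0.00344312]), 'tau': array([-2.72862555e-03, -5.56930983e+01,  5.03648865e+01,  1.67164311e-02,
       -4.23926813e-04, -3.11065413e-07]), 'tool_pos': array([ 0.25541282, -0.54266414,  0.30315194]), 'tool_rot': array([-1.79927776e+02, -1.61507623e-02,  2.51976507e+01]), 'wrist_force': array([-0.43278981, -0.26743524,  0.31146144]), 'ft_torque': array([0.01676418, 0.00353558, 0.05020912]), 'opening': 1.0031530910427786}
side [[447.2830955065842, 0.0, 256.78900942826624], [0.0, 447.2830955065842, 196.81216813906735], [0.0, 0.0, 1.0]] [[-0.8917528343257809, -0.4524908232992314, 0.005379340286716379], [-0.34071263896457377, 0.6635461791115779, -0.6660490716427896], [0.297811652091943, -0.5957839566624882, -0.7458885284423254]] [0.4947107822180022, 0.20119040253922127, 1.0513198504949268]
shelf [(0.9, [0.5114, 0.0553, 0.0301])]
stop [(0.69, [0.496, 0.1484, 0
[... 1441 characters left out ...]
, 0.0695])]
carton_a [(0.92, [0.5711, -0.1354, 0.0662]), (0.67, [0.5425, 0.3802, 0.0717]), (0.61, [0.6942, -0.3187, 0.0794])]
wrist [[271.1738428023533, 0.0, 259.97905531815496], [0.0, 271.1738428023533, 192.19294797475973], [0.0, 0.0, 1.0]] [[0.42460899936513535, -0.905376825194355, 4.537761667764142e-05], [-0.8662229340285168, -0.4062317941251357, 0.2909184731241728], [-0.26337240975691684, -0.12356590890234578, -0.9567478455350554]] [-0.5993038163889769, -0.03847840423888814, 0.37963822213494314]
shelf []
stop []
div1 []
spacer [(0.75, [0.3845, -0.4122, 0.0335]), (0.68, [0.3467, -0.3091, 0.0241])]
spacer_grip [(0.82, [0.3811, -0.411, 0.0348]), (0.75, [0.3482, -0.306, 0.0208])]
carton_a []
```

View pics/top0.png

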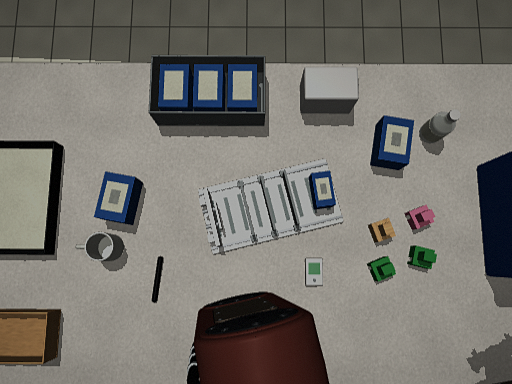

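View pics/side0.png

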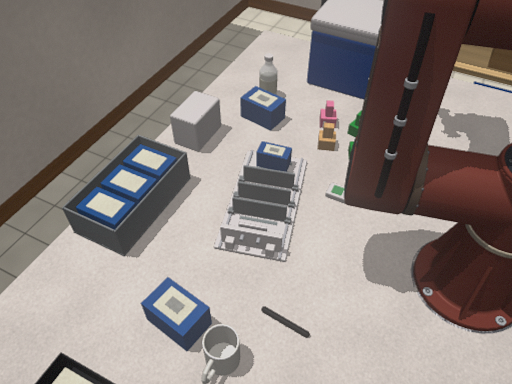

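View pics/wrist0.png

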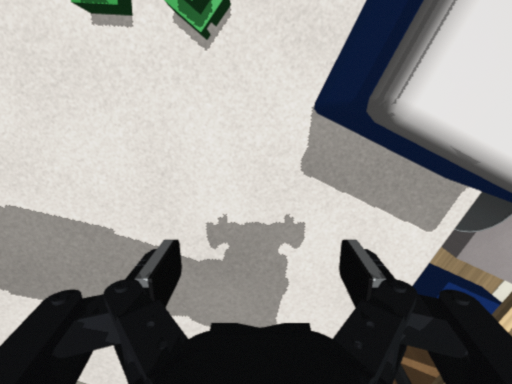

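The wooden (tan) spacer is at top pixel (381,230), about (0.466,-0.288). The pink and green ones are look-alikes. I'll zoom in on it.

```bash
python3 - <<'E'
import cv2,numpy as np
t=cv2.imread("pics/top0.png");s=cv2.imread("pics/side0.png")
a=cv2.resize(t[205:255,355:415],None,fx=7,fy=7,interpolation=cv2.INTER_CUBIC)
b=cv2.resize(s[110:165,305:361],None,fx=7,fy=7,interpolation=cv2.INTER_CUBIC)
h=min(a.shape[0],b.shape[0]);cv2.imwrite("pics/zs.png",np.hstack([a[:h],b[:h]])[:, :800])
a=cv2.resize(t[150:260,190:350],None,fx=5,fy=5,interpolation=cv2.INTER_CUBIC)
cv2.imwrite("pics/zshelf.png",a)
a=cv2.resize(s[135:265,205:320],None,fx=4.5,fy=4.5,interpolation=cv2.INTER_CUBIC)
cv2.imwrite("pics/zshelfs.png",a)
E
```

```text
(no output)
```

View pics/zs.png

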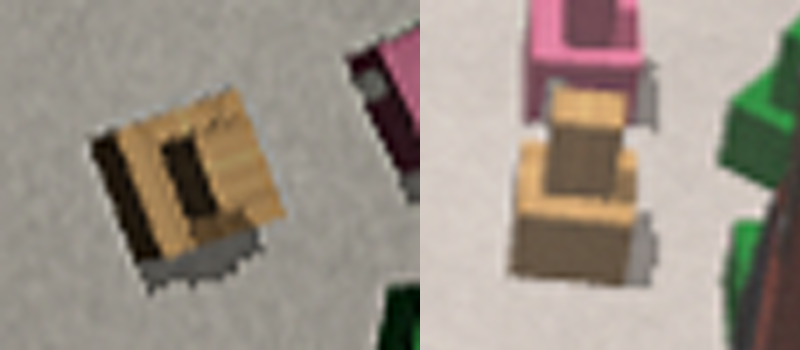

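View pics/zshelf.png

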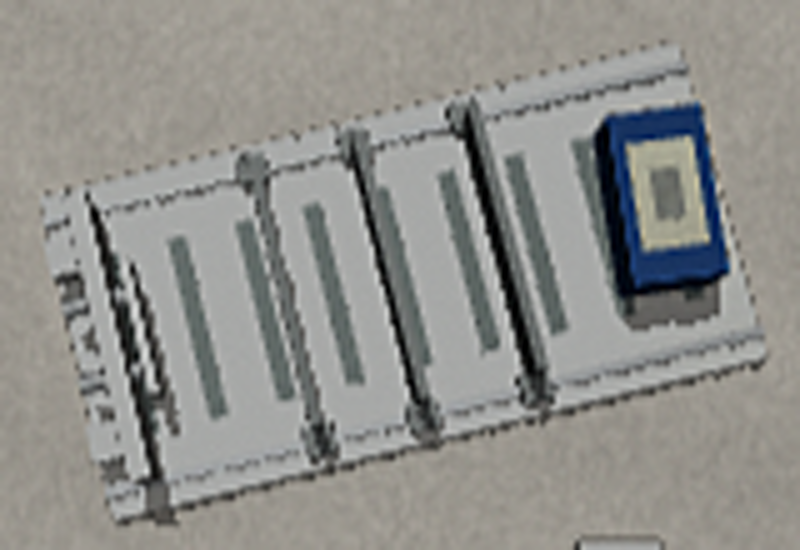

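View pics/zshelfs.png

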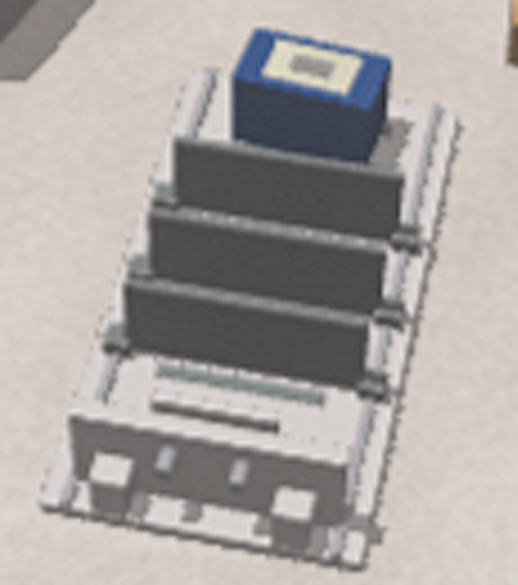

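```bash
cat > h.py <<'E'
import numpy as np, cv2
from scipy.spatial.transform import Rotation as Ro
from rig import robot
def unp(s,uv,z):
    R=np.array(s["R"]);t=np.array(s["t"]);C=-R.T@t
    d=R.T@np.linalg.inv(s["mtx"])@np.array([uv[0],uv[1],1.]);return C+d*(z-C[2])/d[2]
def proj(s,X):
    p=np.array(s["mtx"])@(np.array(s["R"])@np.array(X)+np.array(s["t"]));return p[:2]/p[2]
def goto(pos,yaw=None,rpy=None):
    "print delta_pos mm & dr deg from present pose to tool-down pose"
    st=robot.state();R0=Ro.from_euler("xyz",st["tool_rot"],degrees=True)
    R1=Ro.from_euler("xyz",[180,0,yaw],degrees=True)
    print("t",round(st["time"],2),"delta",(R0.inv().apply(np.array(pos)-st["tool_pos"])*1000).round(1),"dr",(R0.inv()*R1).as_rotvec(degrees=True).round(2),"F",st["wrist_force"].round(2),"pos",st["tool_pos"].round(4),st["tool_rot"].round(2),"op",st["opening"])
def snap(c,name):
    s=robot.snapshot(c);cv2.imwrite(f"pics/{name}.png",s["color"][:,:,::-1]);return s
E
python3 - <<'E'
from h import *
s=robot.snapshot("top")
print("topcam",-s["R"].T@s["t"])
f=lambda p:(p[0]/5+190-.4,p[1]/5+150-.4)
c=[unp(s,f(p),0.01) for p in [(685,45),(765,360),(115,520),(42,195)]]
for a in c: print(a.round(4))
print("len",[np.linalg.norm(c[i]-c[(i+1)%4]).round(4) for i in range(4)], np.mean(c,0))
for i,j in [(0,3),(1,2)]: 
    d=c[j]-c[i];print("y-axis yaw",np.degrees(np.arctan2(-d[0],d[1])))
for i,j in [(1,0),(2,3)]: 
    d=c[j]-c[i];print("x yaw",np.degrees(np.arctan2(d[1],d[0])))
w=robot.snapshot("wrist");st=robot.state()
print("wristcam",-w["R"].T@w["t"]);
Rt=Ro.from_euler("xyz",st["tool_rot"],degrees=True)
print("cam in tool",Rt.inv().apply(-w["R"].T@w["t"]-st["tool_pos"]),"axis in tool",Rt.inv().apply(w["R"][2]))
g=lambda p:(p[0]/7+355-.4,p[1]/7+205-.4)
# spacer grip top at z .076
for p,z in [((237,90),.076),((285,215),.076),((215,220),.036),((165,135),.036),((120,130),.036),((160,262),.036)]: print(unp(s,g(p),z).round(4))
E
```

```text
topcam [0.3867365  0.03312459 1.09695113]
[ 0.6637 -0.1613  0.01  ]
[ 0.4909 -0.2     0.01  ]
[0.4043 0.1454 0.01  ]
[0.5784 0.1889 0.01  ]
len [np.float64(0.177), np.float64(0.3561), np.float64(0.1794), np.float64(0.3604)] [ 0.53431972 -0.00675233  0.01      ]
y-axis yaw 13.695765909738993
y-axis yaw 14.077559962334195
x yaw 12.637051487724017
x yaw 14.019071327033508
wristcam [ 0.32112468 -0.51131556  0.3744237 ]
cam in tool [ 0.07285962 -0.00063278 -0.07053773] axis in tool [-2.90918071e-01 -3.85819195e-04  9.56747891e-01]
[ 0.4957 -0.3012  0.076 ]
[ 0.4511 -0.3162  0.076 ]
[ 0.4516 -0.3039  0.036 ]
[ 0.483  -0.2868  0.036 ]
[ 0.4848 -0.2701  0.036 ]
[ 0.436  -0.2829  0.036 ]
```

```bash
python3 -c "
from h import *
goto([0.520,-0.287,0.24],14)"
```

```text
t 1.15 delta [ 348.3 -118.9   63.9] dr [ 0.  -0.  11.2] F [-0.28 -0.09  0.04] pos [ 0.2555 -0.5429  0.3039] [180.   -0.   25.2] op 0.9981943585768969
```

```bash
python3 -m pendant '[{"delta_pos":[44,-15,8],"dr":[0,0,2]},{"delta_pos":[87,-30,16],"dr":[0,0,4]},{"delta_pos":[130,-45,24],"dr":[0,0,6]},{"delta_pos":[174,-60,32],"dr":[0,0,7]},{"delta_pos":[218,-75,40],"dr":[0,0,8]},{"delta_pos":[261,-90,48],"dr":[0,0,9]},{"delta_pos":[305,-105,56],"dr":[0,0,10]},{"delta_pos":[348,-119,64],"dr":[0,0,11.2]},{"delta_pos":[348,-119,64],"dr":[0,0,11.2]},{"delta_pos":[348,-119,64],"dr":[0,0,11.2]}]'
python3 - <<'E'
from h import *
s=snap("wrist","w1"); goto([0.520,-0.287,0.24],14); print(robot.state()["joints"].round(1))
np.savez("w1.npz",**s)
print([(d["conf"],d["xyz"]) for d in robot.recognise("wrist","spacer")])
s=snap("top","top1")
E
```

```text
time: 2.15
tool_pos: [0.5201, -0.2863, 0.2396]
tool_rot: [-180.0, 0.0, 14.1]
wrist_force: [-0.3, -0.3, -0.3]
opening: 0.998
t 2.2 delta [ 0.4 -0.1 -0. ] dr [0.02 0.02 0.04] F [-0.19 -0.95 -0.37] pos [ 0.5196 -0.2872  0.24  ] [1.7998e+02 2.0000e-02 1.4040e+01] op 1.002311030170442
[-41.5   4.7  -2.4  82.9  -0.  124.4]
[(0.95, [0.4776, -0.2944, 0.0355]), (0.88, [0.515, -0.3903, 0.0335]), (0.77, [0.3809, -0.2904, 0.0367]), (0.69, [0.4115, -0.3872, 0.0347])]
```

View pics/w1.png

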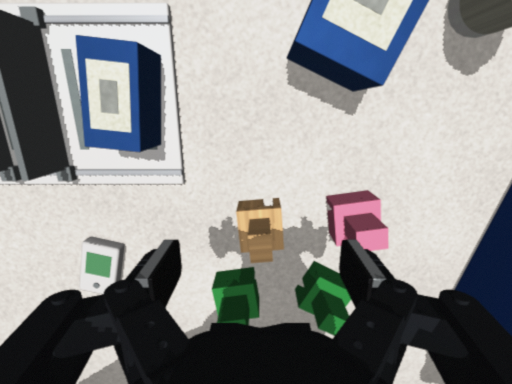

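```bash
python3 - <<'E'
import cv2
t=cv2.imread("pics/w1.png")
cv2.imwrite("pics/w1z.png",cv2.resize(t[185:275,215:305],None,fx=6.5,fy=6.5,interpolation=cv2.INTER_CUBIC))
E
```

```text
(no output)
```

View pics/w1z.png

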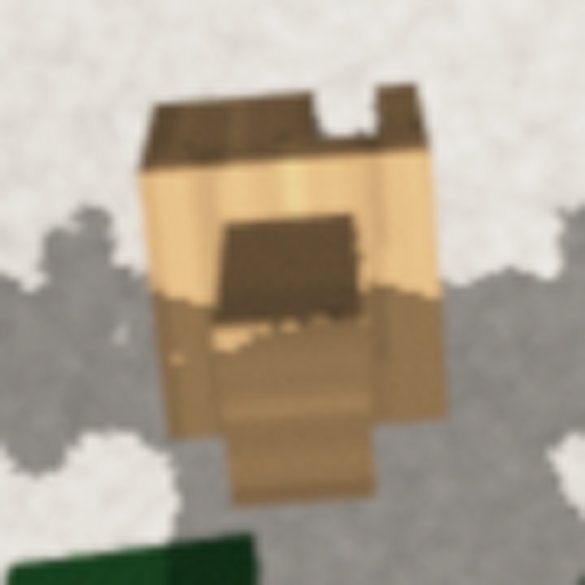

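```bash
cat > fit.py <<'E'
from h import *
from scipy.optimize import least_squares
def fit(s,pts,z0,x0):
    M=np.array([p[0] for p in pts])/1000.;U=np.array([p[1] for p in pts])
    def f(v):
        R=Ro.from_euler("z",v[2]).as_matrix();W=M@R.T+[v[0],v[1],z0]
        return (np.array([proj(s,w) for w in W])-U).ravel()
    r=least_squares(f,x0,loss="soft_l1");print(r.x[:2].round(4),np.degrees(r.x[2]).round(2),"res",r.fun.reshape(-1,2).round(1).tolist());return r.x
E
python3 - <<'E'
from fit import *
s=dict(np.load("w1.npz"))
g=lambda u,v:(u/6.5+215-.42,v/6.5+185-.42)
P=[((25,35.5,36),g(140,170)),((25,-13.5,36),g(430,150)),((-25,35.5,36),g(168,440)),((-25,-13.5,36),g(447,420)),((25,35.5,0),g(155,104)),((25,-13.5,0),g(416,85)),
((15,22,76),g(215,320)),((15,0,76),g(360,318)),((-15,22,76),g(232,505)),((-15,0,76),g(376,497))]
v=fit(s,P,0,[.466,-.3,.2])
R=Ro.from_euler("z",v[2]).as_matrix()
gp=v[:2]+(R@[0,.011,0])[:2];print("grip",gp)
goto([gp[0],gp[1],0.057+0.054],np.degrees(v[2]))
E
```

```text
[ 0.4703 -0.3096] 18.4 res [[-0.4, 0.1], [0.3, -0.0], [-0.2, -0.2], [0.1, -0.0], [-0.1, -0.4], [0.3, -0.4], [-0.3, 1.0], [0.5, -0.3], [-0.2, 0.3], [0.1, 0.1]]
grip [ 0.46680753 -0.29918913]
t 2.3 delta [-53.5  -1.9 129.3] dr [ 0.04 -0.   -4.48] F [ 0.12 -0.52 -0.05] pos [ 0.5191 -0.2881  0.2403] [179.96  -0.    13.92] op 1.002463734154379
```

```bash
python3 -m pendant '[{"delta_pos":[-27,-1,20],"dr":[0,0,-2.5]},{"delta_pos":[-53.5,-1.9,50],"dr":[0,0,-4.5]},{"delta_pos":[-53.5,-1.9,75],"dr":[0,0,-4.5]},{"delta_pos":[-53.5,-1.9,75],"dr":[0,0,-4.5]}]' 0.6
python3 - <<'E'
from h import *
goto([.4668,-.2992,.115],18.4);snap("wrist","w2");snap("side","s2")
E
```

```text
time: 2.7
tool_pos: [0.4642, -0.2991, 0.1622]
tool_rot: [-179.8, 0.1, 18.3]
wrist_force: [-0.8, 0.8, 1.0]
opening: 0.603
t 2.7 delta [ 2.5  1.1 47.2] dr [-0.22  0.12 -0.14] F [-0.81  0.81  0.96] pos [ 0.4642 -0.2991  0.1622] [-1.7978e+02  1.2000e-01  1.8260e+01] op 0.6029571371128415
```

View pics/w2.png

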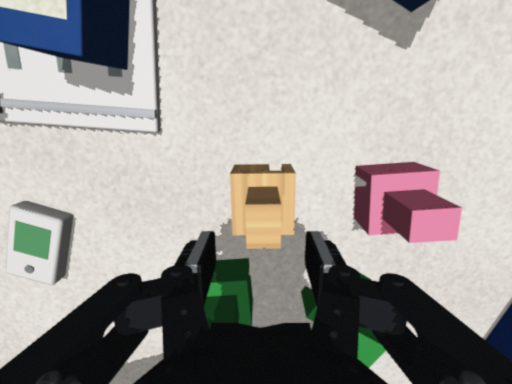

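```bash
python3 -m pendant '[{"delta_pos":[2.5,1,16],"dr":[0,0,0]},{"delta_pos":[2.5,1,32],"dr":[0,0,0]},{"delta_pos":[2.5,1,47],"dr":[0,0,0]},{"delta_pos":[2.5,1,47],"dr":[0,0,0]}]'
python3 - <<'E'
from h import *
goto([.4668,-.2992,.115],18.4);snap("wrist","w3");snap("side","s3")
E
```

```text
time: 3.2
tool_pos: [0.4681, -0.2989, 0.1159]
tool_rot: [-179.8, 0.1, 18.4]
wrist_force: [-0.3, 0.5, -0.0]
opening: 0.601
t 3.2 delta [-1.3 -0.1  0.9] dr [-0.18  0.1  -0.04] F [-0.27  0.54 -0.03] pos [ 0.4681 -0.2989  0.1159] [-1.7982e+02  1.0000e-01  1.8360e+01] op 0.6006214190377022
```

View pics/w3.png

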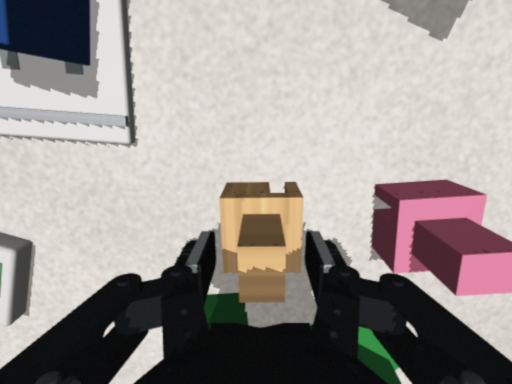

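```bash
python3 -m pendant '[{"delta_pos":[0,0,0.5],"dr":[-0.2,0.1,0]},{"delta_pos":[0,0,0.5],"dr":[-0.2,0.1,0]},{"delta_pos":[0,0,0.5],"dr":[-0.2,0.1,0]},{"delta_pos":[0,0,0.5],"dr":[-0.2,0.1,0]},{"delta_pos":[0,0,0.5],"dr":[-0.2,0.1,0]},{"delta_pos":[0,0,0.5],"dr":[-0.2,0.1,0]}]' 0
python3 -m pendant '[{"delta_pos":[0,0,-20],"dr":[0,0,0]},{"delta_pos":[0,0,-50],"dr":[0,0,0]},{"delta_pos":[0,0,-95],"dr":[0,0,0]},{"delta_pos":[0,0,-95],"dr":[0,0,0]}]'
python3 - <<'E'
from h import *
goto([.4668,-.2992,.115],18.4);snap("wrist","w4");snap("side","s4");
s=snap("top","top4")
print([(d["conf"],d["xyz"]) for d in robot.recognise("top","stop")])
E
```

```text
time: 3.9
tool_pos: [0.4691, -0.2999, 0.1184]
tool_rot: [179.8, -0.1, 18.4]
wrist_force: [-1.0, 0.5, 4.8]
opening: 0.248
time: 4.3
tool_pos: [0.4705, -0.3014, 0.2196]
tool_rot: [179.3, -0.3, 18.4]
wrist_force: [0.9, -0.1, 0.1]
opening: 0.247
t 4.3 delta [ -3.4  -4.4 104.6] dr [ 0.66 -0.31 -0.04] F [ 0.86 -0.14  0.08] pos [ 0.4705 -0.3014  0.2196] [179.34  -0.31  18.36] op 0.2468217817721818
[]
```

View pics/w4.png

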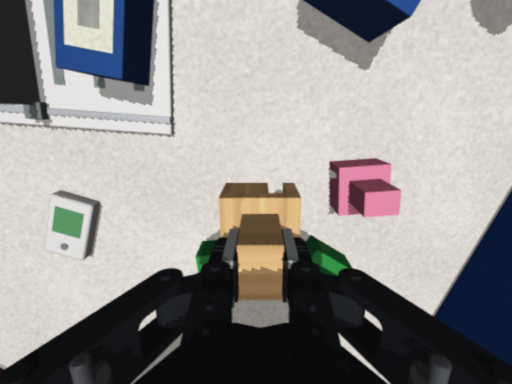

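View pics/s4.png

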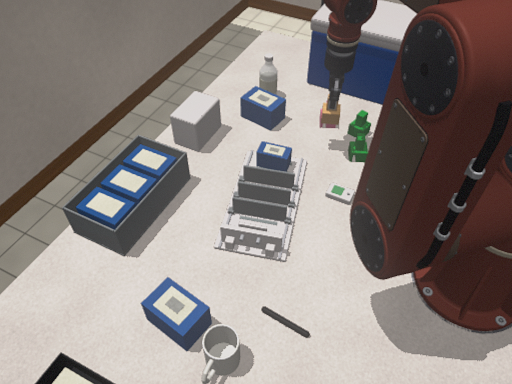

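```bash
python3 - <<'E'
import cv2
from h import *
s=robot.snapshot("wrist");st=robot.state();np.savez("w5.npz",tp=st["tool_pos"],tr=st["tool_rot"],**s)
t=s["color"][:,:,::-1]
cv2.imwrite("pics/w5z.png",cv2.resize(t[175:310,205:315],None,fx=4.4,fy=4.4,interpolation=cv2.INTER_CUBIC))
t=cv2.imread("pics/top4.png")
cv2.imwrite("pics/top4z.png",cv2.resize(t[150:260,190:350],None,fx=5,fy=5,interpolation=cv2.INTER_CUBIC))
for i in range(3):print(st["wrist_force"],st["tool_pos"],st["tool_rot"]);robot.snapshot("top");st=robot.state()
E
```

```text
[-0.65981732 -0.51949535 -0.71441295] [ 0.4682778  -0.29914311  0.21175871] [ 1.79911193e+02 -3.13457099e-02  1.83520146e+01]
[-0.98297888  0.94904011 -0.50142138] [ 0.46827532 -0.29910483  0.2117322 ] [ 1.79917439e+02 -2.86428464e-02  1.83523645e+01]
[ 0.6549494   0.53228117 -1.42133757] [ 0.4683048  -0.29912887  0.21187704] [ 1.79910993e+02 -3.20577962e-02  1.83530573e+01]
```

View pics/w5z.png

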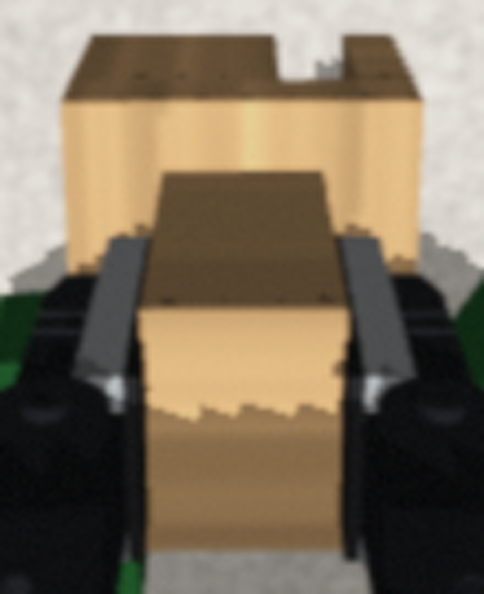

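View pics/top4z.png

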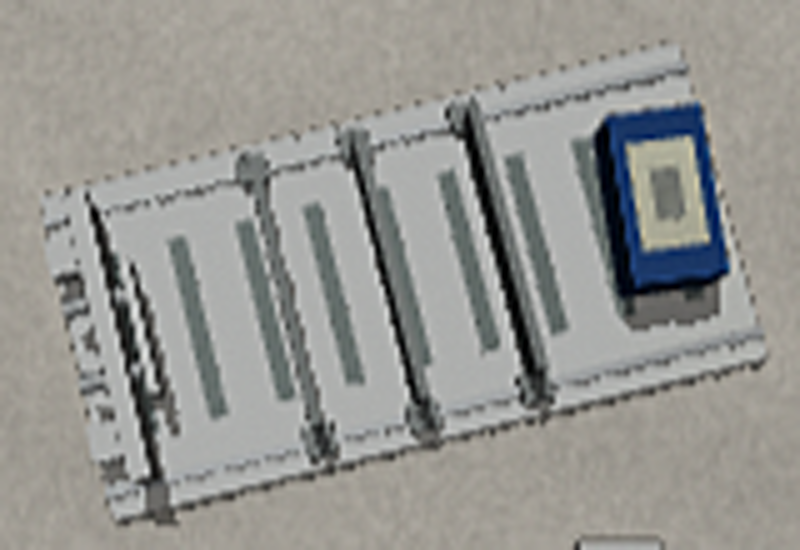

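```bash
python3 - <<'E'
from fit import *
s=dict(np.load("w5.npz"))
P=[((25,35.5,36),(63,100)),((25,-13.5,36),(420,98)),((25,35.5,0),(92,36)),((25,-13.5,0),(392,36)),((25,5.5,0),(275,36)),((25,-5.5,0),(345,36)),((15,22,76),(140,308)),((15,0,76),(350,306)),((-15,22,76),(147,550)),((-15,0,76),(343,550)),((15,22,36),(162,172)),((15,0,36),(325,172))]
M=np.array([p[0] for p in P],float);U=np.array([p[1] for p in P])/4.4+[205-.4,175-.4]
ok,rv,tv=cv2.solvePnP(M,U,s["mtx"],None)
print((cv2.projectPoints(M,rv,tv,s["mtx"],None)[0][:,0]-U).round(1).tolist())
Rc=Ro.from_rotvec(rv[:,0]);Rw=Ro.from_matrix(s["R"]).inv()*Rc
pw=s["R"].T@(tv[:,0]/1000-s["t"])
Rt=Ro.from_euler("xyz",s["tr"],degrees=True)
print("spacer world",pw,Rw.as_euler("xyz",degrees=True),"origin in tool mm",Rt.inv().apply(pw-s["tp"])*1000)
E
```

```text
[[-0.4, 0.5], [1.1, 0.7], [0.1, 0.0], [-0.1, -0.2], [0.2, -0.1], [-0.5, -0.1], [-0.1, -0.2], [-0.1, 0.0], [-0.0, -0.0], [0.1, -0.2], [0.2, -0.1], [-0.4, -0.3]]
spacer world [ 0.46944206 -0.30995551  0.09398024] [ 0.13306944  0.62120858 18.39630827] origin in tool mm [ -2.36371033  10.44648432 117.79352104]
```

```bash
python3 -c "
from h import *
goto([0.43,-0.02,0.26],13.9)"
```

```text
t 4.7 delta [  51.5 -277.   -48.4] dr [ 0.11 -0.05  4.45] F [-0.59  0.39 -1.06] pos [ 0.4684 -0.2992  0.2121] [ 1.7989e+02 -4.0000e-02  1.8350e+01] op 0.25037026166952997
```

```bash
python3 -m pendant '[{"delta_pos":[0,-15,-20],"dr":[0.1,0,1]},{"delta_pos":[8,-60,-35],"dr":[0.1,0,2]},{"delta_pos":[17,-105,-48],"dr":[0.1,0,3]},{"delta_pos":[26,-150,-48],"dr":[0.1,0,3.5]},{"delta_pos":[35,-195,-48],"dr":[0.1,0,4]},{"delta_pos":[44,-240,-48],"dr":[0.1,0,4.4]},{"delta_pos":[51,-265,-48],"dr":[0.1,0,4.4]},{"delta_pos":[51,-277,-48],"dr":[0.1,0,4.4]},{"delta_pos":[51,-277,-48],"dr":[0.1,0,4.4]},{"delta_pos":[51,-277,-48],"dr":[0.1,0,4.4]}]'
python3 - <<'E'
from h import *
s=snap("wrist","w6");np.savez("w6.npz",**s)
t=s["color"][:,:,::-1]
cv2.imwrite("pics/w6z.png",cv2.resize(t[:256],None,fx=1.56,fy=1.56,interpolation=cv2.INTER_CUBIC))
goto([0.43,-0.02,0.26],13.9)
E
```

```text
time: 5.7
tool_pos: [0.4296, -0.0208, 0.2594]
tool_rot: [180.0, -0.0, 14.0]
wrist_force: [-1.0, 0.1, -1.1]
opening: 0.249
t 5.75 delta [ 0.6 -1.  -0.6] dr [ 0.02 -0.03  0.  ] F [-0.04 -0.41 -1.35] pos [ 0.4297 -0.0211  0.2594] [ 1.7998e+02 -3.0000e-02  1.3900e+01] op 0.2458998468329626
```

View pics/w6.png

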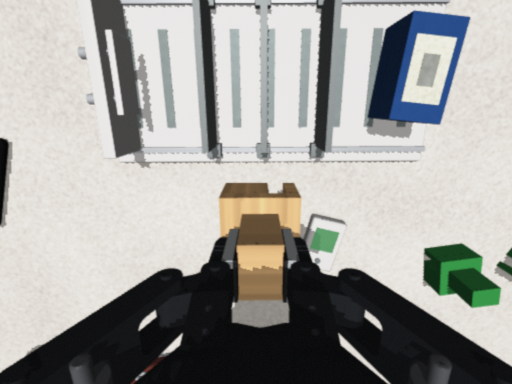

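```bash
python3 - <<'E'
from h import *
t=cv2.imread("pics/w6.png")
cv2.imwrite("pics/w6a.png",cv2.resize(t[0:170,70:270],None,fx=3.5,fy=3.5,interpolation=cv2.INTER_CUBIC))
cv2.imwrite("pics/w6b.png",cv2.resize(t[0:170,250:450],None,fx=3.5,fy=3.5,interpolation=cv2.INTER_CUBIC))
E
```

```text
(no output)
```

View pics/w6a.png

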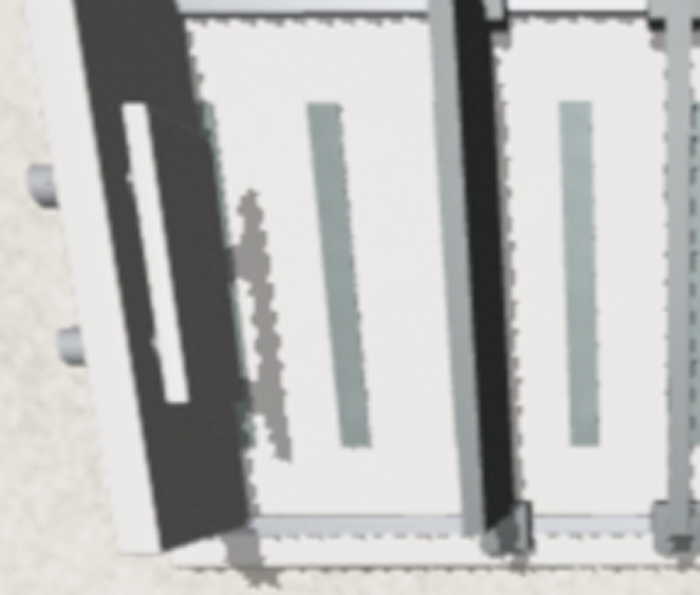

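View pics/w6b.png

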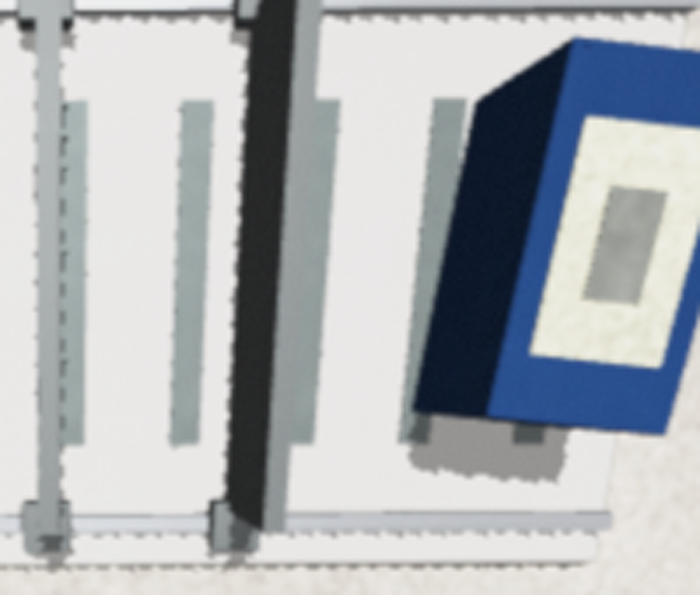

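```bash
python3 - <<'E'
from h import *
s=dict(np.load("w6.npz"))
A=lambda u,v:(u/3.5+70-.36,v/3.5-.36)
B=lambda u,v:(u/3.5+250-.36,v/3.5-.36)
def ln(n,p,q,z=.07):
    a,b=unp(s,p,z),unp(s,q,z);d=a-b;print(n,a[:2].round(4),b[:2].round(4),"xyaw",np.degrees(np.arctan2(d[1],d[0])).round(2),"len",np.linalg.norm(d).round(4));return a,b
c,sn=np.cos(np.radians(13.8)),np.sin(np.radians(13.8))
L={}
L['stop']=ln("stop",A(75,0),A(162,548))
L['padface']=ln("padface",A(147,103),A(188,402))
L['padback']=ln("padback",A(124,103),A(168,403))
L['d1l']=ln("d1l",A(428,0),A(463,530));L['d1r']=ln("d1r",A(458,0),A(487,530))
L['d2l']=ln("d2l",B(37,30),B(40,500));L['d2r']=ln("d2r",B(63,30),B(62,500))
L['d3l']=ln("d3l",B(295,0),B(262,528));L['d3r']=ln("d3r",B(318,0),B(287,528))
a,b=ln("shelfedge",A(200,568),B(590,563),.01)
for k,(a,b) in L.items():
    for w in(13.5,14):
        n=np.array([-np.sin(np.radians(w)),np.cos(np.radians(w))]);x=np.array([n[1],-n[0]]);print(k,w,"y",(a[:2]@n).round(4),(b[:2]@n).round(4),"x",(b[:2]@x).round(4))
E
```

```text
stop [0.5512 0.153 ] [0.4254 0.1214] xyaw 14.09 len 0.1296
padface [0.5336 0.1347] [0.466  0.1183] xyaw 13.67 len 0.0696
padback [0.5323 0.1401] [0.4645 0.1234] xyaw 13.88 len 0.0698
d1l [0.5711 0.0723] [0.4502 0.0419] xyaw 14.1 len 0.1247
d1r [0.5728 0.0655] [0.4517 0.0356] xyaw 13.87 len 0.1247
d2l [0.5786 0.0162] [ 0.4716 -0.0111] xyaw 14.31 len 0.1104
d2r [0.5801 0.0102] [ 0.4731 -0.0169] xyaw 14.21 len 0.1104
d3l [ 0.5992 -0.0413] [ 0.4788 -0.0718] xyaw 14.25 len 0.1242
d3r [ 0.6005 -0.0466] [ 0.4805 -0.0785] xyaw 14.9 len 0.1242
shelfedge [0.4044 0.137 ] [ 0.4893 -0.1998] xyaw 104.16 len 0.3473
stop 13.5 y 0.0201 0.0188 x 0.442
stop 14 y 0.0151 0.0149 x 0.4422
padface 13.5 y 0.0064 0.0062 x 0.4807
padface 14 y 0.0016 0.002 x 0.4808
padback 13.5 y 0.012 0.0115 x 0.4804
padback 14 y 0.0072 0.0073 x 0.4805
d1l 13.5 y -0.063 -0.0643 x 0.4475
d1l 14 y -0.068 -0.0682 x 0.4469
d1r 13.5 y -0.0701 -0.0709 x 0.4476
d1r 14 y -0.075 -0.0748 x 0.4469
d2l 13.5 y -0.1193 -0.1209 x 0.456
d2l 14 y -0.1242 -0.1249 x 0.4549
d2r 13.5 y -0.1255 -0.1268 x 0.4561
d2r 14 y -0.1304 -0.1308 x 0.4549
d3l 13.5 y -0.18 -0.1816 x 0.4488
d3l 14 y -0.185 -0.1856 x 0.4472
d3r 13.5 y -0.1854 -0.1885 x 0.4489
d3r 14 y -0.1904 -0.1924 x 0.4472
```

```bash
cat >> h.py <<'E'
W=14.1;_c,_s=np.cos(np.radians(W)),np.sin(np.radians(W))
SX=np.array([_c,_s]);SY=np.array([-_s,_c])
XC=None
def sh(p): p=np.array(p)[:2];return np.array([p@SX,p@SY])
def wo(x,y): return x*SX+y*SY
OFF=(2.4,10.7)
def avg(n=6):
    F=[];P=[]
    for i in range(n):
        robot.snapshot("top");st=robot.state();F.append(st["wrist_force"]);P.append(st["tool_pos"])
    F=np.mean(F,0);P=np.mean(P,0);print("t",round(st["time"],2),"F shelf x,y,z",(F[:2]@SX).round(2),(F[:2]@SY).round(2),F[2].round(2),"tool shelf",(sh(P)*1000).round(2),"z",(P[2]*1000).round(2),"rot",st["tool_rot"].round(2))
E
python3 - <<'E'
from h import *
m=lambda *p:sh(np.mean(p,0))*1000
print("stop",m([.5512,.153],[.4254,.1214]),"pad",m([.5336,.1347],[.466,.1183]))
d1=m([.5711,.0723],[.4502,.0419],[.5728,.0655],[.4517,.0356]);d2=m([.5786,.0162],[.4716,-.0111],[.5801,.0102],[.4731,-.0169]);d3=m([.5992,-.0413],[.4788,-.0718],[.6005,-.0466],[.4805,-.0785])
print(d1,d2,d3, sh([.4254,.1214])*1000+[75,0], sh([.4502,.0419])*1000+[70,0])
p=wo(.517+.0024,(d1[1]+10.7)/1000);goto([*p,.2],14.1)
avg(4)
E
```

```text
stop [507.01248468  14.10923024] pad [515.55933223   0.93002704]
[509.15362023 -72.39353656] [ 509.90975323 -128.49290275] [ 508.9811463  -189.24708112] [517.15841773  14.10863664] [516.84385028 -69.03784087]
t 5.75 delta [107.6 -63.9  59.4] dr [ 0.02 -0.03 -0.2 ] F [-0.04 -0.41 -1.35] pos [ 0.4297 -0.0211  0.2594] [ 1.7998e+02 -3.0000e-02  1.3900e+01] op 0.2458998468329626
t 5.95 F shelf x,y,z 0.34 -0.47 -1.14 tool shelf [ 411.54 -125.2 ] z 259.47 rot [ 1.800e+02 -3.000e-02  1.387e+01]
```

```bash
python3 -m pendant '[{"delta_pos":[36,-21,5],"dr":[0,0,-0.2]},{"delta_pos":[72,-43,20],"dr":[0,0,-0.2]},{"delta_pos":[100,-60,40],"dr":[0,0,-0.2]},{"delta_pos":[107.6,-64,56],"dr":[0,0,-0.2]},{"delta_pos":[107.6,-64,59],"dr":[0,0,-0.2]},{"delta_pos":[107.6,-64,59],"dr":[0,0,-0.2]},{"delta_pos":[107.6,-64,59],"dr":[0,0,-0.2]}]'
python3 - <<'E'
from h import *
s=snap("wrist","w7");np.savez("w7.npz",**s);snap("side","s7")
t=s["color"][:,:,::-1];cv2.imwrite("pics/w7z.png",cv2.resize(t[60:300,160:360],None,fx=2.5,fy=2.5,interpolation=cv2.INTER_CUBIC))
t=cv2.imread("pics/s7.png");cv2.imwrite("pics/s7z.png",cv2.resize(t[100:280,180:360],None,fx=3.3,fy=3.3,interpolation=cv2.INTER_CUBIC))
avg(4)
E
```

```text
time: 6.65
tool_pos: [0.5188, 0.0661, 0.2016]
tool_rot: [180.0, -0.1, 14.0]
wrist_force: [-0.5, 0.5, -1.1]
opening: 0.249
t 6.95 F shelf x,y,z 0.29 -0.2 -0.79 tool shelf [519.51 -61.99] z 201.45 rot [ 1.7998e+02 -8.0000e-02  1.4040e+01]
```

View pics/w7z.png

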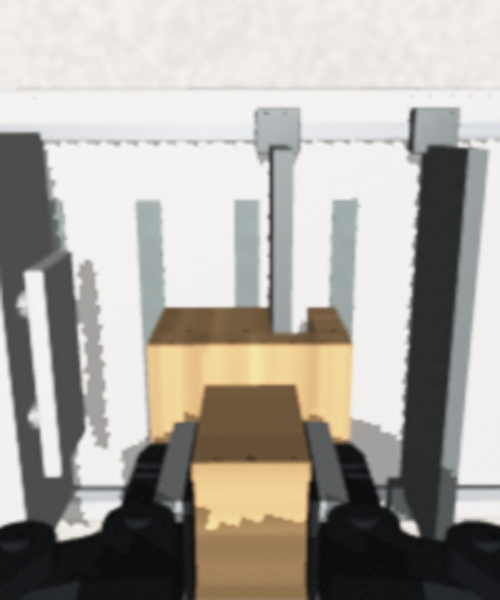

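View pics/s7z.png

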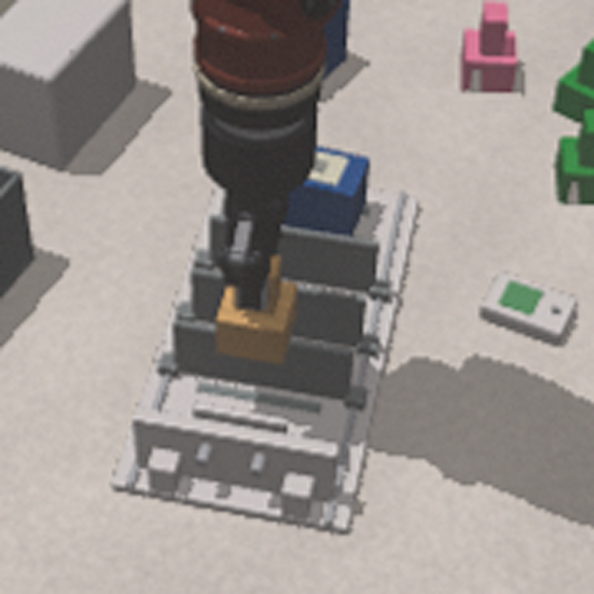

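```bash
python3 -m pendant '[{"delta_pos":[0,-1.2,0],"dr":[0,0,0]},{"delta_pos":[0,-1.2,6],"dr":[0,0,0]},{"delta_pos":[0,-1.2,11],"dr":[0,0,0]},{"delta_pos":[0,-1.2,15],"dr":[0,0,0]},{"delta_pos":[0,-1.2,19],"dr":[0,0,0]},{"delta_pos":[0,-1.2,19],"dr":[0,0,0]}]'
python3 - <<'E'
from h import *
s=snap("wrist","w8")
t=s["color"][:,:,::-1];cv2.imwrite("pics/w8z.png",cv2.resize(t[60:300,160:360],None,fx=2.5,fy=2.5,interpolation=cv2.INTER_CUBIC))
avg(4)
E
```

```text
time: 7.55
tool_pos: [0.5182, 0.0678, 0.1813]
tool_rot: [-180.0, -0.0, 14.0]
wrist_force: [-0.7, -0.1, -1.5]
opening: 0.246
t 7.8 F shelf x,y,z 0.07 0.09 -1.02 tool shelf [519.56 -60.64] z 182.29 rot [ 1.7997e+02 -1.0000e-01  1.4040e+01]
```

View pics/w8z.png

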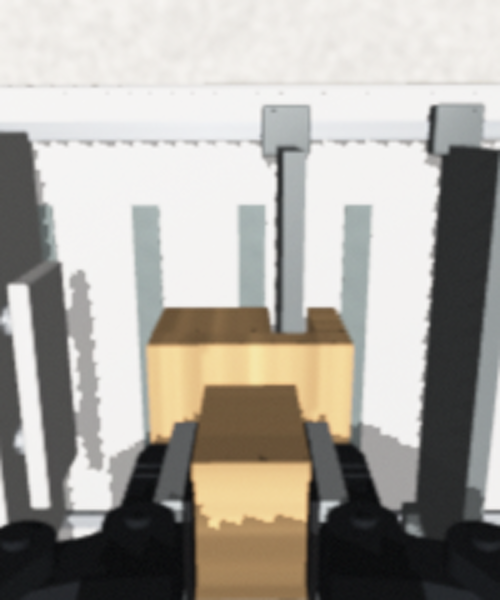

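```bash
python3 -m pendant '[{"delta_pos":[0,0.5,4],"dr":[0,0,0]},{"delta_pos":[0,0.5,8],"dr":[0,0,0]},{"delta_pos":[0,0.5,12],"dr":[0,0,0]},{"delta_pos":[0,0.5,15.5],"dr":[0,0,0]},{"delta_pos":[0,0.5,15.5],"dr":[0,0,0]},{"delta_pos":[0,0.5,15.5],"dr":[0,0,0]}]'
python3 - <<'E'
from h import *
s=snap("wrist","w9")
t=s["color"][:,:,::-1];cv2.imwrite("pics/w9z.png",cv2.resize(t[60:300,160:360],None,fx=2.5,fy=2.5,interpolation=cv2.INTER_CUBIC))
avg(6)
E
```

```text
time: 8.4
tool_pos: [0.5188, 0.0673, 0.1668]
tool_rot: [180.0, -0.1, 14.0]
wrist_force: [-1.5, -0.0, -0.0]
opening: 0.249
t 8.75 F shelf x,y,z -0.49 -0.32 -1.1 tool shelf [519.75 -61.22] z 167.1 rot [ 1.7996e+02 -1.1000e-01  1.4050e+01]
```

View pics/w9z.png

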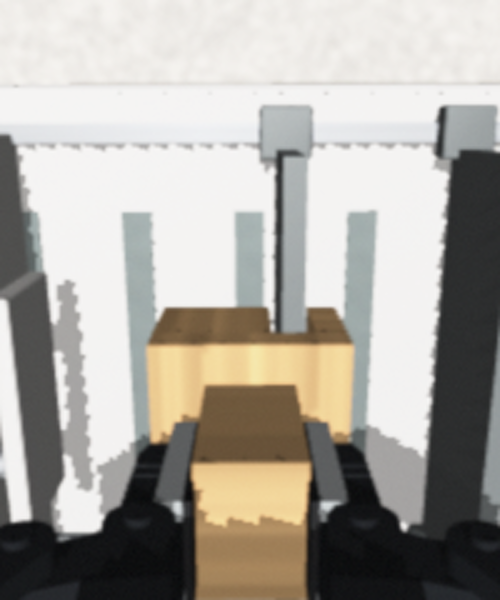

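```bash
python3 -m pendant '[{"delta_pos":[0,-1.2,0]},{"delta_pos":[0,-2.4,0]},{"delta_pos":[0,-3.6,0]},{"delta_pos":[0,-4.8,0]},{"delta_pos":[0,-6,0]},{"delta_pos":[0,-7.2,0]},{"delta_pos":[0,-8.4,0]},{"delta_pos":[0,-9.6,0]},{"delta_pos":[0,-10.8,0]},{"delta_pos":[0,-12,0]},{"delta_pos":[0,-13.2,0]},{"delta_pos":[0,-14.4,0]}]' 2>&1 | head; python3 -c "
from h import *
avg(3);avg(3);avg(3)"
```

```text
schema error: expected keys delta_pos, dr
t 8.9 F shelf x,y,z -0.41 0.07 -1.14 tool shelf [519.7  -61.21] z 167.0 rot [ 1.7997e+02 -1.1000e-01  1.4040e+01]
t 9.05 F shelf x,y,z -0.09 0.47 -1.19 tool shelf [519.67 -61.18] z 166.95 rot [ 1.7997e+02 -1.0000e-01  1.4040e+01]
t 9.2 F shelf x,y,z -0.16 0.34 -0.99 tool shelf [519.65 -61.18] z 166.92 rot [ 1.7997e+02 -1.0000e-01  1.4040e+01]
```

Zero-load baseline: Fy ≈ 0.

```bash
python3 -m pendant '[{"delta_pos":[0,-1.2,0],"dr":[0,0,0]},{"delta_pos":[0,-2.4,0],"dr":[0,0,0]},{"delta_pos":[0,-3.6,0],"dr":[0,0,0]},{"delta_pos":[0,-4.8,0],"dr":[0,0,0]},{"delta_pos":[0,-6,0],"dr":[0,0,0]},{"delta_pos":[0,-7.2,0],"dr":[0,0,0]},{"delta_pos":[0,-8.4,0],"dr":[0,0,0]},{"delta_pos":[0,-9.6,0],"dr":[0,0,0]},{"delta_pos":[0,-10.8,0],"dr":[0,0,0]},{"delta_pos":[0,-12,0],"dr":[0,0,0]}]'; python3 -c "
from h import *
avg(3);avg(3);avg(3)
s=snap('wrist','w10')
t=s['color'][:,:,::-1];cv2.imwrite('pics/w10z.png',cv2.resize(t[60:300,110:360],None,fx=2.5,fy=2.5,interpolation=cv2.INTER_CUBIC))"
```

```text
time: 10.2
tool_pos: [0.5164, 0.0774, 0.1668]
tool_rot: [179.7, -0.1, 14.0]
wrist_force: [1.8, -9.5, -4.0]
opening: 0.243
t 10.35 F shelf x,y,z -0.44 -9.45 -4.2 tool shelf [519.67 -50.55] z 166.84 rot [ 1.7976e+02 -8.0000e-02  1.3990e+01]
t 10.5 F shelf x,y,z -0.39 -8.88 -3.63 tool shelf [519.66 -50.58] z 166.83 rot [ 1.7976e+02 -8.0000e-02  1.3990e+01]
t 10.65 F shelf x,y,z -0.52 -9.38 -3.64 tool shelf [519.65 -50.58] z 166.82 rot [ 1.7976e+02 -7.0000e-02  1.3990e+01]
```

View pics/w10z.png

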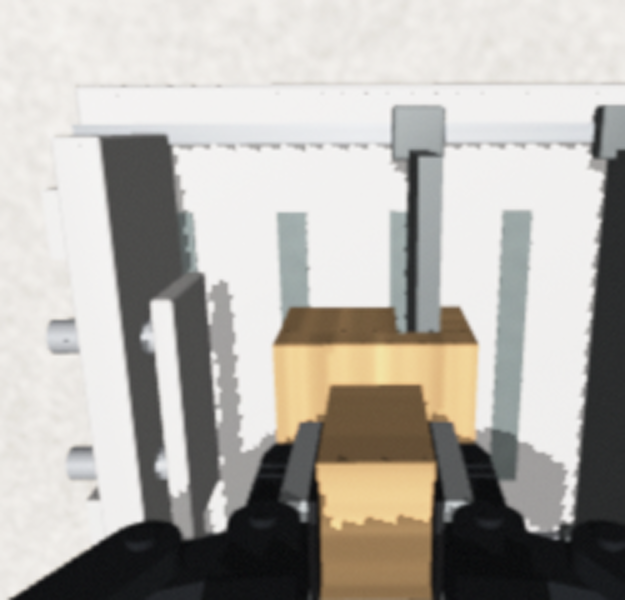

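```bash
python3 -m pendant '[{"delta_pos":[0,-1.7,0],"dr":[0,0,0]},{"delta_pos":[0,-3.4,0],"dr":[0,0,0]},{"delta_pos":[0,-5.1,0],"dr":[0,0,0]},{"delta_pos":[0,-6.8,0],"dr":[0,0,0]},{"delta_pos":[0,-8.5,0],"dr":[0,0,0]},{"delta_pos":[0,-10.2,0],"dr":[0,0,0]},{"delta_pos":[0,-11.9,0],"dr":[0,0,0]},{"delta_pos":[0,-13.6,0],"dr":[0,0,0]},{"delta_pos":[0,-15.3,0],"dr":[0,0,0]},{"delta_pos":[0,-17,0],"dr":[0,0,0]},{"delta_pos":[0,-18.5,0],"dr":[0,0,0]},{"delta_pos":[0,-20,0],"dr":[0,0,0]}]'; python3 -c "
from h import *
avg(3);avg(3)
s=snap('wrist','w11')
t=s['color'][:,:,::-1];cv2.imwrite('pics/w11z.png',cv2.resize(t[60:300,110:360],None,fx=2.5,fy=2.5,interpolation=cv2.INTER_CUBIC))"
```

```text
time: 11.9
tool_pos: [0.5118, 0.0955, 0.1668]
tool_rot: [179.5, -0.1, 13.9]
wrist_force: [1.3, -10.5, -2.8]
opening: 0.246
t 12.05 F shelf x,y,z -0.58 -9.15 -3.47 tool shelf [519.68 -31.9 ] z 166.76 rot [ 1.7955e+02 -6.0000e-02  1.3940e+01]
t 12.2 F shelf x,y,z -0.64 -8.88 -2.85 tool shelf [519.7  -31.93] z 166.77 rot [ 1.7955e+02 -6.0000e-02  1.3940e+01]
```

View pics/w11z.png

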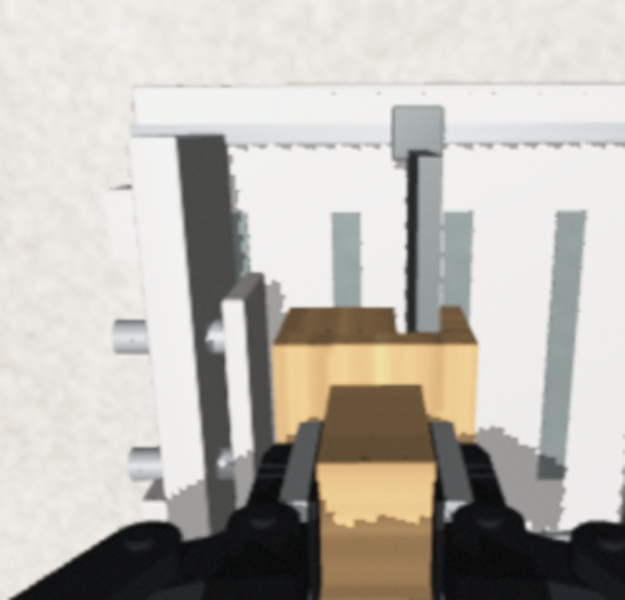

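```bash
python3 -m pendant '[{"delta_pos":[0,-1,0],"dr":[0.1,0,-0.1]},{"delta_pos":[0,-1.2,0],"dr":[0.2,0,-0.2]},{"delta_pos":[0,-1.5,0],"dr":[0.3,0,-0.2]},{"delta_pos":[0,-1.7,0],"dr":[0.4,0,-0.2]},{"delta_pos":[0,-2,0],"dr":[0.5,0,-0.2]},{"delta_pos":[0,-2.2,0],"dr":[0.6,0,-0.2]},{"delta_pos":[0,-2.5,0],"dr":[0.6,0,-0.2]},{"delta_pos":[0,-2.8,0],"dr":[0.6,0,-0.2]},{"delta_pos":[0,-3,0],"dr":[0.6,0,-0.2]}]'; python3 -c "
from h import *
avg(3);avg(3)
s=snap('wrist','w12')
t=s['color'][:,:,::-1];cv2.imwrite('pics/w12z.png',cv2.resize(t[60:300,110:360],None,fx=2.5,fy=2.5,interpolation=cv2.INTER_CUBIC))"
```

```text
time: 13.15
tool_pos: [0.5115, 0.097, 0.1668]
tool_rot: [179.9, -0.0, 14.1]
wrist_force: [1.3, -10.5, -2.0]
opening: 0.245
t 13.3 F shelf x,y,z -1.13 -9.9 -2.11 tool shelf [519.71 -30.51] z 166.85 rot [ 1.7991e+02 -3.0000e-02  1.4080e+01]
t 13.45 F shelf x,y,z -1.26 -9.57 -2.25 tool shelf [519.71 -30.51] z 166.86 rot [ 1.7991e+02 -3.0000e-02  1.4070e+01]
```

View pics/w12z.png

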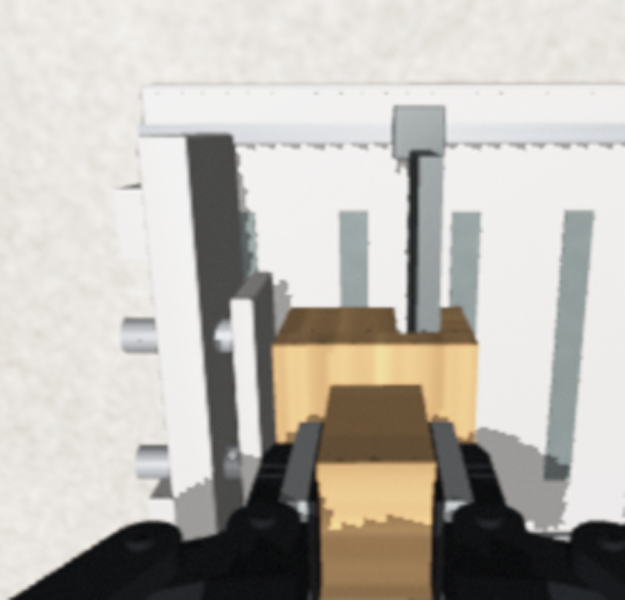

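```bash
python3 -m pendant '[{"delta_pos":[0,-1.2,0],"dr":[0.1,0,-0.05]},{"delta_pos":[0,-1.5,0],"dr":[0.2,0,-0.05]},{"delta_pos":[0,-1.8,0],"dr":[0.3,0,-0.05]},{"delta_pos":[0,-2.1,0],"dr":[0.3,0,-0.05]},{"delta_pos":[0,-2.4,0],"dr":[0.3,0,-0.05]},{"delta_pos":[0,-2.7,0],"dr":[0.3,0,-0.05]},{"delta_pos":[0,-3,0],"dr":[0.3,0,-0.05]},{"delta_pos":[0,-3.3,0],"dr":[0.3,0,-0.05]},{"delta_pos":[0,-3.6,0],"dr":[0.3,0,-0.05]},{"delta_pos":[0,-4,0],"dr":[0.3,0,-0.05]}]'; python3 -c "
from h import *
avg(3);avg(3)
s=snap('wrist','w13')
t=s['color'][:,:,::-1];cv2.imwrite('pics/w13z.png',cv2.resize(t[130:260,180:320],None,fx=4.5,fy=4.5,interpolation=cv2.INTER_CUBIC))"
```

```text
time: 14.5
tool_pos: [0.5109, 0.0994, 0.1669]
tool_rot: [180.0, -0.0, 14.1]
wrist_force: [2.2, -9.2, -2.3]
opening: 0.246
t 14.65 F shelf x,y,z -0.6 -9.78 -2.97 tool shelf [519.72 -28.05] z 166.87 rot [ 1.7997e+02 -1.0000e-02  1.4060e+01]
t 14.8 F shelf x,y,z -0.64 -9.78 -2.61 tool shelf [519.73 -28.07] z 166.87 rot [ 1.7997e+02 -1.0000e-02  1.4060e+01]
```

View pics/w13z.png

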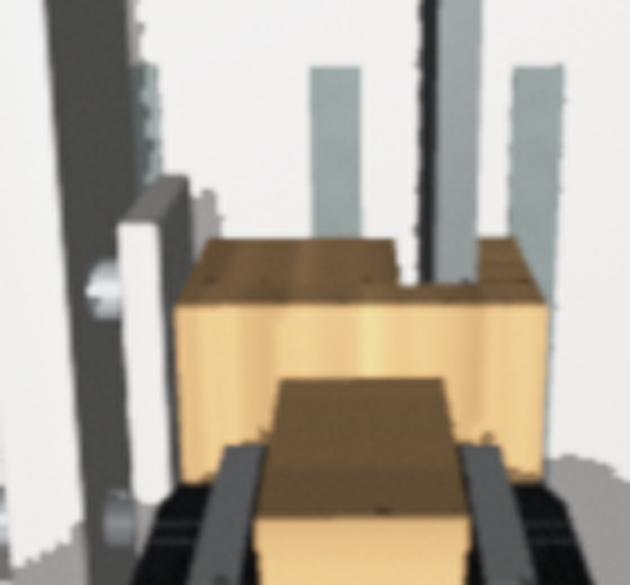

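```bash
python3 -m pendant '[{"delta_pos":[0,-1.4,0],"dr":[0.1,0,-0.05]},{"delta_pos":[0,-1.6,0],"dr":[0.2,0,-0.05]},{"delta_pos":[0,-1.8,0],"dr":[0.2,0,-0.05]},{"delta_pos":[0,-2,0],"dr":[0.2,0,-0.05]},{"delta_pos":[0,-2.2,0],"dr":[0.2,0,-0.05]},{"delta_pos":[0,-2.4,0],"dr":[0.2,0,-0.05]},{"delta_pos":[0,-2.6,0],"dr":[0.2,0,-0.05]},{"delta_pos":[0,-2.8,0],"dr":[0.2,0,-0.05]},{"delta_pos":[0,-3,0],"dr":[0.2,0,-0.05]},{"delta_pos":[0,-3.2,0],"dr":[0.2,0,-0.05]},{"delta_pos":[0,-3.4,0],"dr":[0.2,0,-0.05]}]'; python3 -c "
from h import *
avg(3);avg(3)
s=snap('wrist','w14')
t=s['color'][:,:,::-1];cv2.imwrite('pics/w14z.png',cv2.resize(t[130:260,180:320],None,fx=4.5,fy=4.5,interpolation=cv2.INTER_CUBIC))"
```

```text
time: 15.95
tool_pos: [0.5105, 0.1012, 0.1669]
tool_rot: [179.9, 0.0, 14.0]
wrist_force: [1.8, -10.1, -3.3]
opening: 0.246
t 16.1 F shelf x,y,z -0.29 -10.05 -3.17 tool shelf [519.74 -26.22] z 166.86 rot [1.7994e+02 1.0000e-02 1.4050e+01]
t 16.25 F shelf x,y,z -0.68 -9.41 -3.3 tool shelf [519.76 -26.23] z 166.87 rot [1.7994e+02 1.0000e-02 1.4050e+01]
```

View pics/w14z.png

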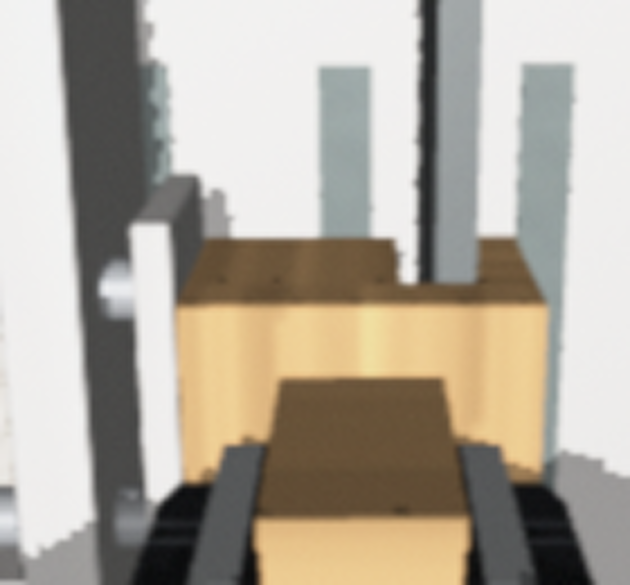

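```bash
python3 -m pendant '[{"delta_pos":[0,-1.4,0],"dr":[0.1,0,-0.05]},{"delta_pos":[0,-1.6,0],"dr":[0.2,0,-0.05]},{"delta_pos":[0,-1.75,0],"dr":[0.2,0,-0.05]},{"delta_pos":[0,-1.9,0],"dr":[0.2,0,-0.05]},{"delta_pos":[0,-2.05,0],"dr":[0.2,0,-0.05]},{"delta_pos":[0,-2.2,0],"dr":[0.2,0,-0.05]},{"delta_pos":[0,-2.35,0],"dr":[0.2,0,-0.05]},{"delta_pos":[0,-2.5,0],"dr":[0.2,0,-0.05]},{"delta_pos":[0,-2.65,0],"dr":[0.2,0,-0.05]},{"delta_pos":[0,-2.8,0],"dr":[0.2,0,-0.05]},{"delta_pos":[0,-2.9,0],"dr":[0.2,0,-0.05]}]'; python3 -c "
from h import *
avg(3);avg(3)
s=snap('wrist','w15')
t=s['color'][:,:,::-1];cv2.imwrite('pics/w15z.png',cv2.resize(t[130:260,180:320],None,fx=4.5,fy=4.5,interpolation=cv2.INTER_CUBIC))"
```

```text
time: 17.4
tool_pos: [0.5102, 0.1025, 0.1669]
tool_rot: [179.9, 0.0, 14.0]
wrist_force: [1.3, -10.0, -3.6]
opening: 0.253
t 17.55 F shelf x,y,z -0.84 -9.73 -3.57 tool shelf [519.78 -24.88] z 166.85 rot [1.799e+02 3.000e-02 1.404e+01]
t 17.7 F shelf x,y,z -0.36 -9.75 -3.44 tool shelf [519.79 -24.88] z 166.86 rot [1.799e+02 3.000e-02 1.404e+01]
```

View pics/w15z.png

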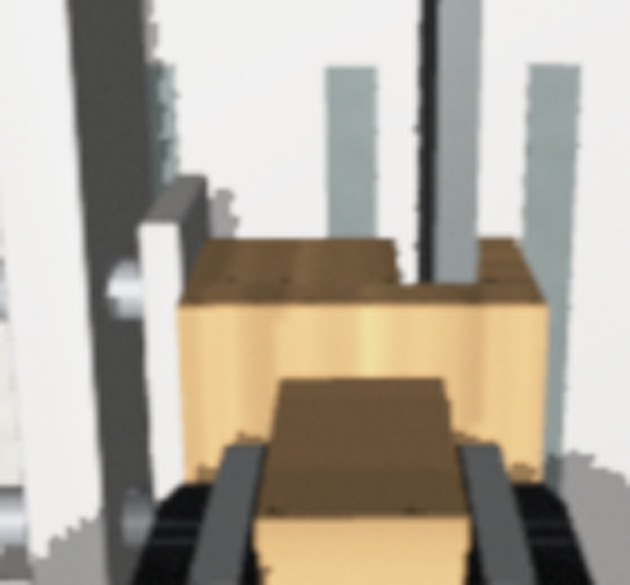

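```bash
python3 -m pendant '[{"delta_pos":[0,-1.4,0],"dr":[0.1,0,-0.1]},{"delta_pos":[0,-1.6,0],"dr":[0.2,0,-0.1]},{"delta_pos":[0,-1.75,0],"dr":[0.2,0,-0.1]},{"delta_pos":[0,-1.9,0],"dr":[0.2,0,-0.1]},{"delta_pos":[0,-2.05,0],"dr":[0.2,0,-0.1]},{"delta_pos":[0,-2.2,0],"dr":[0.2,0,-0.1]},{"delta_pos":[0,-2.35,0],"dr":[0.2,0,-0.1]},{"delta_pos":[0,-2.5,0],"dr":[0.2,0,-0.1]},{"delta_pos":[0,-2.6,0],"dr":[0.2,0,-0.1]}]'; python3 -c "
from h import *
avg(3);avg(3)"
```

```text
time: 18.65
tool_pos: [0.51, 0.1035, 0.1668]
tool_rot: [179.9, 0.1, 14.1]
wrist_force: [2.2, -9.4, -3.5]
opening: 0.246
t 18.8 F shelf x,y,z -0.54 -9.61 -3.43 tool shelf [519.82 -23.83] z 166.85 rot [1.7986e+02 5.0000e-02 1.4080e+01]
t 18.95 F shelf x,y,z -0.47 -9.56 -3.4 tool shelf [519.81 -23.84] z 166.83 rot [1.7986e+02 5.0000e-02 1.4080e+01]
```

```bash
python3 -m pendant '[{"delta_pos":[0,-1.5,0],"dr":[0.2,0,-0.05]},{"delta_pos":[0,-1.7,0],"dr":[0.2,0,-0.05]},{"delta_pos":[0,-1.9,0],"dr":[0.2,0,-0.05]},{"delta_pos":[0,-2.1,0],"dr":[0.2,0,-0.05]},{"delta_pos":[0,-2.3,0],"dr":[0.2,0,-0.05]},{"delta_pos":[0,-2.5,0],"dr":[0.2,0,-0.05]},{"delta_pos":[0,-2.65,0],"dr":[0.2,0,-0.05]},{"delta_pos":[0,-2.8,0],"dr":[0.2,0,-0.05]}]'; python3 -c "
from h import *
avg(3);avg(2)
s=snap('wrist','w16')
t=s['color'][:,:,::-1];cv2.imwrite('pics/w16z.png',cv2.resize(t[130:260,180:320],None,fx=4.5,fy=4.5,interpolation=cv2.INTER_CUBIC))"
```

```text
time: 19.75
tool_pos: [0.5099, 0.104, 0.1669]
tool_rot: [179.7, 0.1, 14.0]
wrist_force: [2.7, -15.5, -3.8]
opening: 0.252
t 19.9 F shelf x,y,z -1.19 -14.68 -4.53 tool shelf [519.87 -23.39] z 166.83 rot [1.7972e+02 8.0000e-02 1.4030e+01]
t 20.0 F shelf x,y,z -0.98 -14.78 -4.16 tool shelf [519.87 -23.41] z 166.84 rot [1.7972e+02 8.0000e-02 1.4030e+01]
```

View pics/w16z.png

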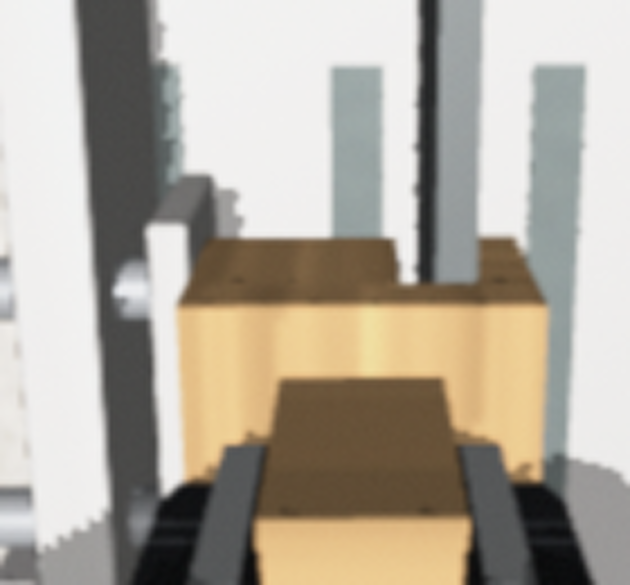

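```bash
python3 -c "
from h import *
avg(4)"
python3 -m pendant '[{"delta_pos":[0,1.5,0],"dr":[0.1,0,0]},{"delta_pos":[0,3.1,0],"dr":[0.28,0,-0.1]},{"delta_pos":[0,3.1,0],"dr":[0.28,0,-0.1]},{"delta_pos":[0,3.1,0],"dr":[0.28,0,-0.1]}]'
python3 -c "
from h import *
avg(4)
s=snap('wrist','w17')
t=s['color'][:,:,::-1];cv2.imwrite('pics/w17z.png',cv2.resize(t[40:260,150:400],None,fx=2.5,fy=2.5,interpolation=cv2.INTER_CUBIC))"
```

```text
t 20.25 F shelf x,y,z -0.33 -14.53 -3.99 tool shelf [519.87 -23.39] z 166.84 rot [1.7972e+02 8.0000e-02 1.4030e+01]
time: 20.65
tool_pos: [0.5106, 0.1012, 0.1669]
tool_rot: [-180.0, 0.1, 14.1]
wrist_force: [0.8, -0.2, -0.4]
opening: 0.244
t 20.85 F shelf x,y,z 0.25 0.25 -1.63 tool shelf [519.87 -26.29] z 166.86 rot [-1.7999e+02  7.0000e-02  1.4140e+01]
```

View pics/w17z.png

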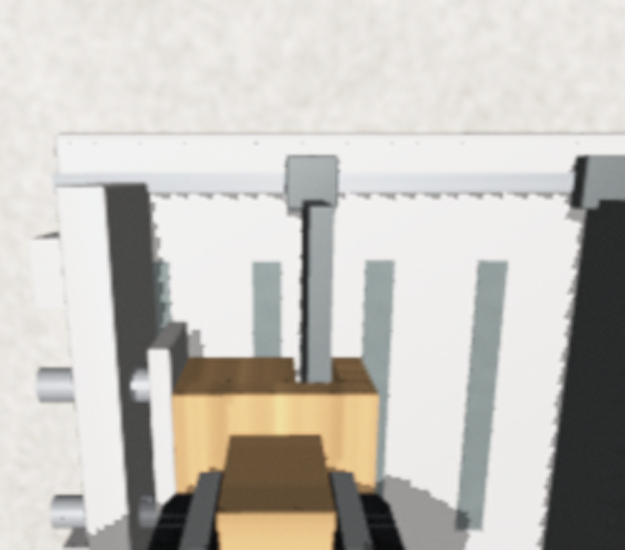

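```bash
python3 -m pendant '[{"delta_pos":[0,0,-5],"dr":[0,0,0]},{"delta_pos":[0,0,-15],"dr":[0,0,0]},{"delta_pos":[0,0,-27],"dr":[0,0,0]},{"delta_pos":[0,0,-35],"dr":[0,0,0]},{"delta_pos":[0,22,-36],"dr":[0,0,0]},{"delta_pos":[0,52,-36],"dr":[0,0,0]},{"delta_pos":[0,80,-36],"dr":[0,0,0]},{"delta_pos":[0,91.1,-34],"dr":[0,0,0]},{"delta_pos":[0,91.1,-32],"dr":[0,0,0]},{"delta_pos":[0,91.1,-32],"dr":[0,0,0]}]'
python3 -c "
from h import *
avg(3)
s=snap('wrist','w18')
t=s['color'][:,:,::-1];cv2.imwrite('pics/w18z.png',cv2.resize(t[40:260,150:400],None,fx=2.5,fy=2.5,interpolation=cv2.INTER_CUBIC))"
```

```text
time: 21.9
tool_pos: [0.5326, 0.0133, 0.1986]
tool_rot: [-180.0, 0.1, 14.1]
wrist_force: [0.1, -0.3, -1.5]
opening: 0.249
t 22.05 F shelf x,y,z -0.44 0.33 -0.98 tool shelf [ 519.94 -116.42] z 198.83 rot [-1.7998e+02  8.0000e-02  1.4210e+01]
```

View pics/w18z.png

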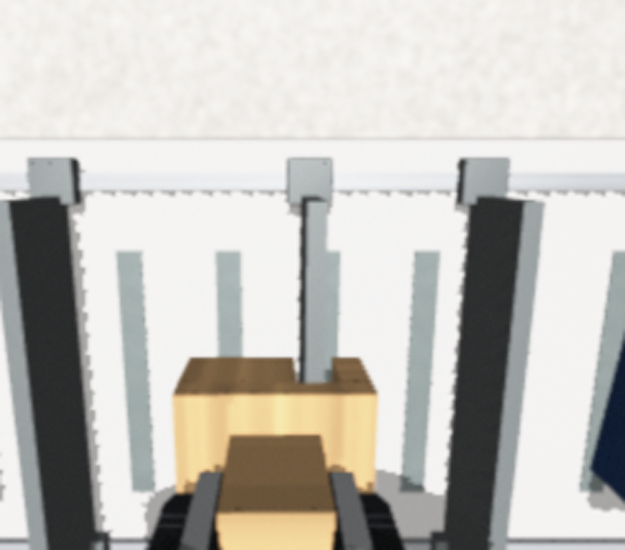

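```bash
python3 -m pendant '[{"delta_pos":[0,1,2],"dr":[0,0,0.1]},{"delta_pos":[0,1,7],"dr":[0,0,0.1]},{"delta_pos":[0,1,13],"dr":[0,0,0.1]},{"delta_pos":[0,1,19],"dr":[0,0,0.1]},{"delta_pos":[0,1,26],"dr":[0,0,0.1]},{"delta_pos":[0,1,32],"dr":[0,0,0.1]},{"delta_pos":[0,1,32],"dr":[0,0,0.1]},{"delta_pos":[0,1,32],"dr":[0,0,0.1]}]'
python3 -c "
from h import *
avg(3)
s=snap('wrist','w19')
t=s['color'][:,:,::-1];cv2.imwrite('pics/w19z.png',cv2.resize(t[40:260,150:400],None,fx=2.5,fy=2.5,interpolation=cv2.INTER_CUBIC))"
```

```text
time: 22.9
tool_pos: [0.5329, 0.0127, 0.1668]
tool_rot: [-180.0, 0.1, 14.1]
wrist_force: [-0.2, 0.7, -0.1]
opening: 0.248
t 23.05 F shelf x,y,z 0.25 0.48 -0.77 tool shelf [ 520.15 -117.58] z 167.25 rot [1.800e+02 4.000e-02 1.411e+01]
```

View pics/w19z.png

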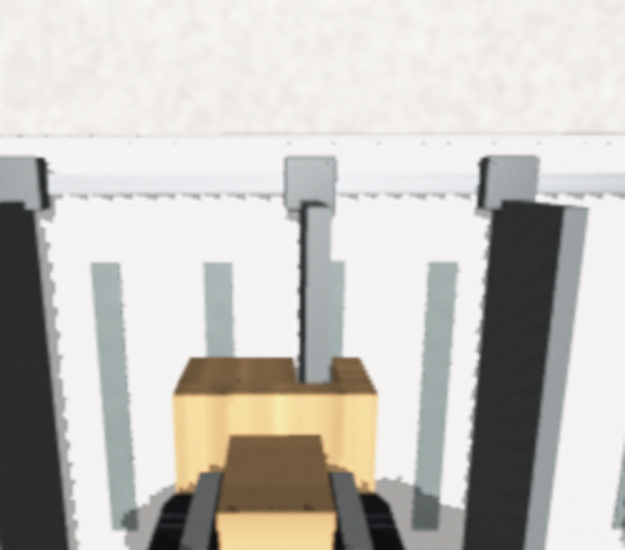

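```bash
python3 -m pendant '[{"delta_pos":[0,-1.5,0],"dr":[0,0,0]},{"delta_pos":[0,-3.5,0],"dr":[0,0,0]},{"delta_pos":[0,-5.5,0],"dr":[0.1,0,0]},{"delta_pos":[0,-7.5,0],"dr":[0.2,0,0]},{"delta_pos":[0,-9.5,0],"dr":[0.2,0,-0.05]},{"delta_pos":[0,-11.5,0],"dr":[0.2,0,-0.05]},{"delta_pos":[0,-13.5,0],"dr":[0.2,0,-0.05]},{"delta_pos":[0,-15.5,0],"dr":[0.2,0,-0.05]},{"delta_pos":[0,-17.5,0],"dr":[0.2,0,-0.05]},{"delta_pos":[0,-19.5,0],"dr":[0.2,0,-0.05]},{"delta_pos":[0,-21.5,0],"dr":[0.2,0,-0.05]},{"delta_pos":[0,-23.5,0],"dr":[0.2,0,-0.05]}]'
python3 -c "
from h import *
avg(3)"
python3 -m pendant '[{"delta_pos":[0,-2,0],"dr":[0.1,0,0]},{"delta_pos":[0,-4,0],"dr":[0.2,0,-0.05]},{"delta_pos":[0,-6,0],"dr":[0.2,0,-0.05]},{"delta_pos":[0,-8,0],"dr":[0.2,0,-0.05]},{"delta_pos":[0,-10,0],"dr":[0.2,0,-0.05]},{"delta_pos":[0,-12,0],"dr":[0.2,0,-0.05]},{"delta_pos":[0,-14,0],"dr":[0.2,0,-0.05]},{"delta_pos":[0,-16,0],"dr":[0.2,0,-0.05]},{"delta_pos":[0,-18,0],"dr":[0.2,0,-0.05]},{"delta_pos":[0,-20,0],"dr":[0.2,0,-0.05]},{"delta_pos":[0,-21.5,0],"dr":[0.2,0,-0.05]},{"delta_pos":[0,-22.5,0],"dr":[0.2,0,-0.05]}]'
python3 -c "
from h import *
avg(3)
s=snap('wrist','w20')
t=s['color'][:,:,::-1];cv2.imwrite('pics/w20z.png',cv2.resize(t[40:260,150:400],None,fx=2.5,fy=2.5,interpolation=cv2.INTER_CUBIC))"
```

```text
time: 24.3
tool_pos: [0.528, 0.0339, 0.1676]
tool_rot: [179.9, 0.0, 14.1]
wrist_force: [1.4, -10.0, -3.8]
opening: 0.25
t 24.45 F shelf x,y,z -0.4 -9.03 -3.07 tool shelf [520.33 -95.48] z 167.57 rot [1.7996e+02 4.0000e-02 1.4110e+01]
time: 25.65
tool_pos: [0.5228, 0.0545, 0.1675]
tool_rot: [179.9, 0.1, 14.1]
wrist_force: [1.9, -10.0, -4.6]
opening: 0.25
t 25.8 F shelf x,y,z -0.26 -8.83 -4.07 tool shelf [520.34 -74.42] z 167.59 rot [1.7994e+02 6.0000e-02 1.4100e+01]
```

View pics/w20z.png

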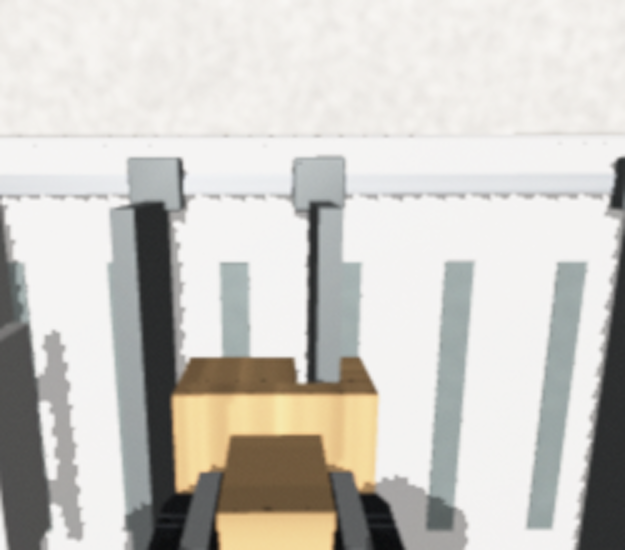

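```bash
python3 -m pendant '[{"delta_pos":[0,-1.5,0],"dr":[0.1,0,0]},{"delta_pos":[0,-2.5,0],"dr":[0.2,0,0]},{"delta_pos":[0,-3.5,0],"dr":[0.2,0,0]},{"delta_pos":[0,-4.5,0],"dr":[0.2,0,0]},{"delta_pos":[0,-5.3,0],"dr":[0.2,0,0]},{"delta_pos":[0,-6,0],"dr":[0.2,0,0]},{"delta_pos":[0,-6.6,0],"dr":[0.2,0,0]},{"delta_pos":[0,-7.1,0],"dr":[0.2,0,0]},{"delta_pos":[0,-7.5,0],"dr":[0.2,0,0]},{"delta_pos":[0,-7.9,0],"dr":[0.2,0,0]},{"delta_pos":[0,-8.2,0],"dr":[0.2,0,0]},{"delta_pos":[0,-8.5,0],"dr":[0.2,0,0]}]'
python3 -c "
from h import *
avg(3)
s=snap('wrist','w21')
t=s['color'][:,:,::-1];cv2.imwrite('pics/w21z.png',cv2.resize(t[110:260,170:320],None,fx=4,fy=4,interpolation=cv2.INTER_CUBIC))"
```

```text
time: 27.05
tool_pos: [0.5211, 0.0613, 0.1676]
tool_rot: [179.9, 0.1, 14.0]
wrist_force: [2.2, -10.4, -4.8]
opening: 0.247
t 27.2 F shelf x,y,z -0.4 -9.76 -4.54 tool shelf [520.33 -67.48] z 167.58 rot [1.799e+02 8.000e-02 1.404e+01]
```

View pics/w21z.png

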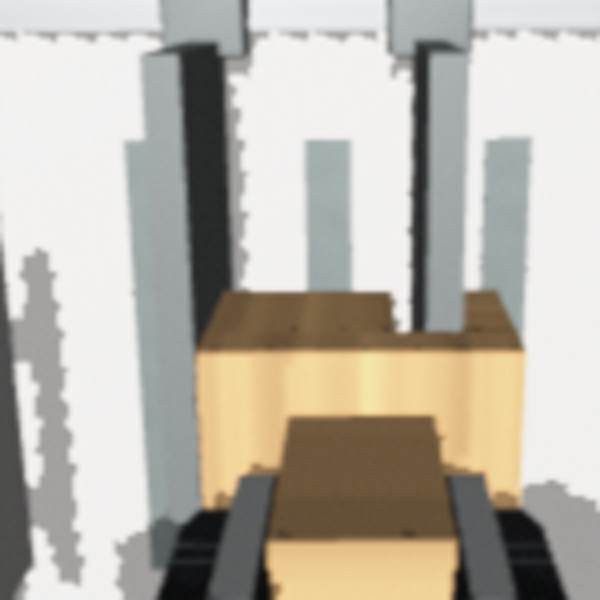

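```bash
python3 -m pendant '[{"delta_pos":[0,-1.5,0],"dr":[0.2,0,-0.08]},{"delta_pos":[0,-1.8,0],"dr":[0.3,0,-0.08]},{"delta_pos":[0,-2.1,0],"dr":[0.3,0,-0.08]},{"delta_pos":[0,-2.4,0],"dr":[0.3,0,-0.08]},{"delta_pos":[0,-2.6,0],"dr":[0.3,0,-0.08]},{"delta_pos":[0,-2.8,0],"dr":[0.3,0,-0.08]},{"delta_pos":[0,-3,0],"dr":[0.3,0,-0.08]},{"delta_pos":[0,-3.2,0],"dr":[0.3,0,-0.08]},{"delta_pos":[0,-3.4,0],"dr":[0.3,0,-0.08]}]'
python3 -c "
from h import *
avg(3)"
```

```text
time: 28.15
tool_pos: [0.5207, 0.0631, 0.1676]
tool_rot: [180.0, 0.1, 14.1]
wrist_force: [1.5, -9.3, -3.5]
opening: 0.248
t 28.3 F shelf x,y,z -1.01 -10.4 -4.93 tool shelf [520.37 -65.63] z 167.58 rot [1.7996e+02 1.0000e-01 1.4050e+01]
```

```bash
python3 -m pendant '[{"delta_pos":[0,-1.5,0],"dr":[0.2,0,-0.05]},{"delta_pos":[0,-1.7,0],"dr":[0.2,0,-0.05]},{"delta_pos":[0,-1.85,0],"dr":[0.2,0,-0.05]},{"delta_pos":[0,-2,0],"dr":[0.2,0,-0.05]},{"delta_pos":[0,-2.15,0],"dr":[0.2,0,-0.05]},{"delta_pos":[0,-2.3,0],"dr":[0.2,0,-0.05]},{"delta_pos":[0,-2.4,0],"dr":[0.2,0,-0.05]}]'
python3 -c "
from h import *
avg(4)
s=snap('wrist','w22')
t=s['color'][:,:,::-1];cv2.imwrite('pics/w22z.png',cv2.resize(t[110:260,170:320],None,fx=4,fy=4,interpolation=cv2.INTER_CUBIC))"
```

```text
time: 29.0
tool_pos: [0.5205, 0.0639, 0.1676]
tool_rot: [179.9, 0.1, 14.0]
wrist_force: [2.5, -11.0, -4.8]
opening: 0.248
t 29.2 F shelf x,y,z 0.02 -10.03 -4.55 tool shelf [520.39 -64.85] z 167.57 rot [1.7991e+02 1.2000e-01 1.4040e+01]
```

View pics/w22z.png

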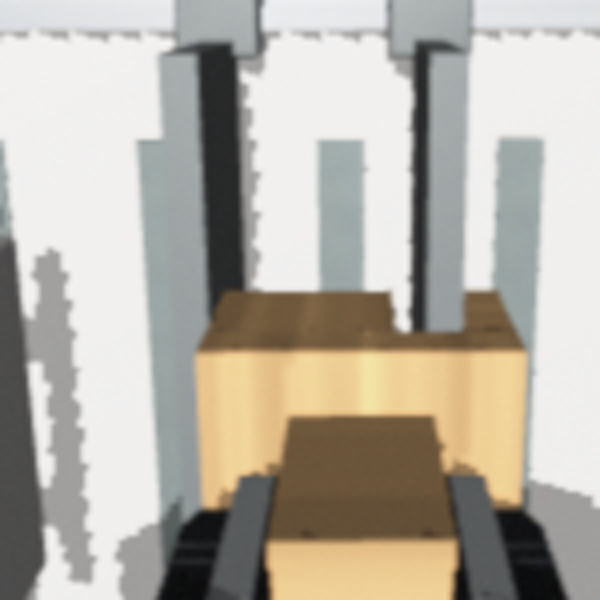

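```bash
python3 -m pendant '[{"delta_pos":[0,-1.5,0],"dr":[0.2,0,-0.05]},{"delta_pos":[0,-1.65,0],"dr":[0.2,0,-0.05]},{"delta_pos":[0,-1.8,0],"dr":[0.2,0,-0.05]},{"delta_pos":[0,-1.95,0],"dr":[0.2,0,-0.05]},{"delta_pos":[0,-2.1,0],"dr":[0.2,0,-0.05]},{"delta_pos":[0,-2.25,0],"dr":[0.2,0,-0.05]},{"delta_pos":[0,-2.4,0],"dr":[0.2,0,-0.05]}]'
python3 -c "
from h import *
avg(4)"
```

```text
time: 29.95
tool_pos: [0.5205, 0.0642, 0.1676]
tool_rot: [179.8, 0.1, 14.0]
wrist_force: [3.2, -12.9, -5.1]
opening: 0.245
t 30.15 F shelf x,y,z -0.88 -13.61 -5.32 tool shelf [520.44 -64.58] z 167.56 rot [1.7979e+02 1.5000e-01 1.4010e+01]
```

```bash
python3 -c "
from h import *
avg(4);avg(4)"
python3 -m pendant '[{"delta_pos":[0,1.5,0],"dr":[0.1,0,0]},{"delta_pos":[0,3,0],"dr":[0.2,0,-0.08]},{"delta_pos":[0,3,0],"dr":[0.2,-0.1,-0.08]},{"delta_pos":[0,3,0],"dr":[0.2,-0.1,-0.08]}]'
python3 -c "
from h import *
avg(4)
s=snap('wrist','w23')
t=s['color'][:,:,::-1];cv2.imwrite('pics/w23z.png',cv2.resize(t[40:260,150:400],None,fx=2.5,fy=2.5,interpolation=cv2.INTER_CUBIC))"
```

```text
t 30.35 F shelf x,y,z -0.7 -13.21 -4.99 tool shelf [520.43 -64.59] z 167.56 rot [1.7979e+02 1.5000e-01 1.4010e+01]
t 30.55 F shelf x,y,z -0.7 -13.44 -5.61 tool shelf [520.43 -64.59] z 167.56 rot [1.7979e+02 1.5000e-01 1.4010e+01]
time: 30.95
tool_pos: [0.5212, 0.0614, 0.1676]
tool_rot: [-180.0, 0.2, 14.1]
wrist_force: [-0.4, 0.4, -1.0]
opening: 0.243
t 31.15 F shelf x,y,z -0.33 -0.28 -1.11 tool shelf [520.45 -67.38] z 167.6 rot [-180.      0.25   14.1 ]
```

View pics/w23z.png

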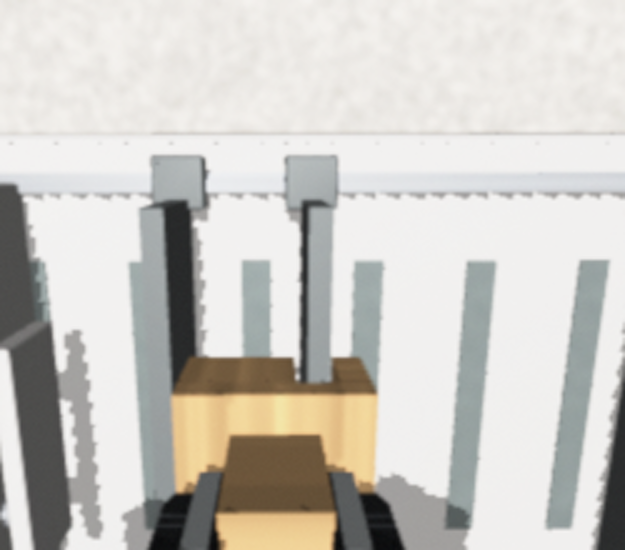

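```bash
python3 -m pendant '[{"delta_pos":[0,0,-5],"dr":[0,0,0]},{"delta_pos":[0,0,-15],"dr":[0,0,0]},{"delta_pos":[0,0,-27],"dr":[0,0.1,0]},{"delta_pos":[0,0,-35],"dr":[0,0.2,0]},{"delta_pos":[0,25,-36],"dr":[0,0.2,0]},{"delta_pos":[0,60,-36],"dr":[0,0.2,0]},{"delta_pos":[0,95,-36],"dr":[0,0.2,0]},{"delta_pos":[0,110.6,-34],"dr":[0,0.2,0]},{"delta_pos":[0,110.6,-32],"dr":[0,0.2,0]},{"delta_pos":[0,110.6,-32],"dr":[0,0.2,0]}]'
python3 -c "
from h import *
avg(3)
s=snap('wrist','w24')
t=s['color'][:,:,::-1];cv2.imwrite('pics/w24z.png',cv2.resize(t[40:260,150:400],None,fx=2.5,fy=2.5,interpolation=cv2.INTER_CUBIC))"
```

```text
time: 32.2
tool_pos: [0.548, -0.0454, 0.1995]
tool_rot: [-180.0, 0.1, 14.1]
wrist_force: [-0.3, 0.4, -1.2]
opening: 0.249
t 32.35 F shelf x,y,z 0.11 0.8 -1.57 tool shelf [ 520.59 -177.  ] z 199.64 rot [-1.7999e+02  5.0000e-02  1.4170e+01]
```

View pics/w24z.png

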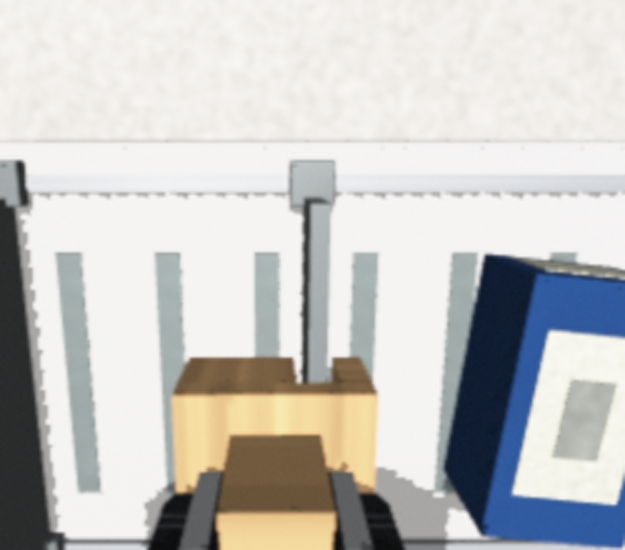

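```bash
python3 -m pendant '[{"delta_pos":[0,1.4,2],"dr":[0,0,0.07]},{"delta_pos":[0,1.4,7],"dr":[0,0,0.07]},{"delta_pos":[0,1.4,13],"dr":[0,0,0.07]},{"delta_pos":[0,1.4,19],"dr":[0,0,0.07]},{"delta_pos":[0,1.4,26],"dr":[0,0,0.07]},{"delta_pos":[0,1.4,32.5],"dr":[0,0,0.07]},{"delta_pos":[0,1.4,32.5],"dr":[0,0,0.07]},{"delta_pos":[0,1.4,32.5],"dr":[0,0,0.07]}]'
python3 -c "
from h import *
avg(3)
s=snap('wrist','w25')
t=s['color'][:,:,::-1];cv2.imwrite('pics/w25z.png',cv2.resize(t[40:260,150:400],None,fx=2.5,fy=2.5,interpolation=cv2.INTER_CUBIC))"
```

```text
time: 33.2
tool_pos: [0.5483, -0.0462, 0.1671]
tool_rot: [-180.0, 0.1, 14.1]
wrist_force: [0.3, -0.6, -1.1]
opening: 0.25
t 33.35 F shelf x,y,z -0.1 0.06 -1.23 tool shelf [ 520.83 -178.52] z 167.58 rot [1.7998e+02 1.0000e-02 1.4100e+01]
```

View pics/w25z.png

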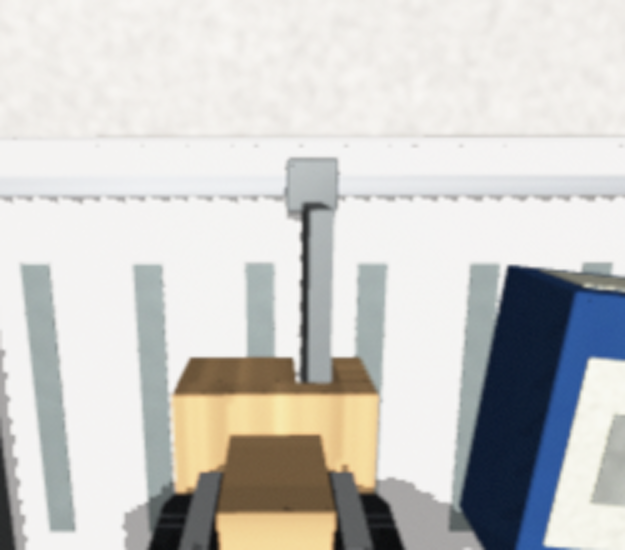

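```bash
python3 -m pendant '[{"delta_pos":[0,-1.5,0],"dr":[0,0,0]},{"delta_pos":[0,-3.5,0],"dr":[0,0,0]},{"delta_pos":[0,-5.5,0],"dr":[0.1,0,0]},{"delta_pos":[0,-7.5,0],"dr":[0.2,0,0]},{"delta_pos":[0,-9.5,0],"dr":[0.2,0,-0.05]},{"delta_pos":[0,-11.5,0],"dr":[0.2,0,-0.05]},{"delta_pos":[0,-13.5,0],"dr":[0.2,0,-0.05]},{"delta_pos":[0,-15.5,0],"dr":[0.2,0,-0.05]},{"delta_pos":[0,-17.5,0],"dr":[0.2,0,-0.05]},{"delta_pos":[0,-19.5,0],"dr":[0.2,0,-0.05]},{"delta_pos":[0,-21.5,0],"dr":[0.2,0,-0.05]},{"delta_pos":[0,-23.5,0],"dr":[0.2,0,-0.05]}]'
python3 -m pendant '[{"delta_pos":[0,-2,0],"dr":[0.1,0,0]},{"delta_pos":[0,-4,0],"dr":[0.2,0,-0.05]},{"delta_pos":[0,-6,0],"dr":[0.2,0,-0.05]},{"delta_pos":[0,-8,0],"dr":[0.2,0,-0.05]},{"delta_pos":[0,-10,0],"dr":[0.2,0,-0.05]},{"delta_pos":[0,-12,0],"dr":[0.2,0,-0.05]},{"delta_pos":[0,-14,0],"dr":[0.2,0,-0.05]},{"delta_pos":[0,-16,0],"dr":[0.2,0,-0.05]},{"delta_pos":[0,-18,0],"dr":[0.2,0,-0.05]},{"delta_pos":[0,-20,0],"dr":[0.2,0,-0.05]},{"delta_pos":[0,-22,0],"dr":[0.2,0,-0.05]},{"delta_pos":[0,-24,0],"dr":[0.2,0,-0.05]}]'
python3 -c "
from h import *
avg(3)"
```

```text
time: 34.6
tool_pos: [0.5435, -0.0251, 0.1679]
tool_rot: [179.9, 0.0, 14.1]
wrist_force: [2.0, -9.7, -3.8]
opening: 0.243
time: 35.8
tool_pos: [0.538, -0.0034, 0.168]
tool_rot: [179.9, 0.0, 14.1]
wrist_force: [1.6, -10.8, -3.8]
opening: 0.251
t 35.95 F shelf x,y,z -0.94 -9.32 -3.64 tool shelf [ 520.98 -134.12] z 167.99 rot [1.799e+02 3.000e-02 1.408e+01]
```

```bash
python3 -m pendant '[{"delta_pos":[0,-2,0],"dr":[0.2,0,0]},{"delta_pos":[0,-4,0],"dr":[0.3,0,-0.07]},{"delta_pos":[0,-6,0],"dr":[0.3,0,-0.07]},{"delta_pos":[0,-8,0],"dr":[0.3,0,-0.07]},{"delta_pos":[0,-10,0],"dr":[0.3,0,-0.07]},{"delta_pos":[0,-12,0],"dr":[0.3,0,-0.07]},{"delta_pos":[0,-14,0],"dr":[0.3,0,-0.07]},{"delta_pos":[0,-16,0],"dr":[0.3,0,-0.07]},{"delta_pos":[0,-18,0],"dr":[0.3,0,-0.07]},{"delta_pos":[0,-19.5,0],"dr":[0.3,0,-0.07]},{"delta_pos":[0,-20.7,0],"dr":[0.3,0,-0.07]},{"delta_pos":[0,-21.5,0],"dr":[0.3,0,-0.07]}]'
python3 -c "
from h import *
avg(3)
s=snap('wrist','w26')
t=s['color'][:,:,::-1];cv2.imwrite('pics/w26z.png',cv2.resize(t[40:260,150:400],None,fx=2.5,fy=2.5,interpolation=cv2.INTER_CUBIC))"
```

```text
time: 37.15
tool_pos: [0.5331, 0.0161, 0.168]
tool_rot: [180.0, 0.0, 14.1]
wrist_force: [1.6, -8.8, -4.5]
opening: 0.248
t 37.3 F shelf x,y,z -1.22 -9.48 -4.73 tool shelf [ 520.99 -114.18] z 168.02 rot [1.7997e+02 5.0000e-02 1.4090e+01]
```

View pics/w26z.png

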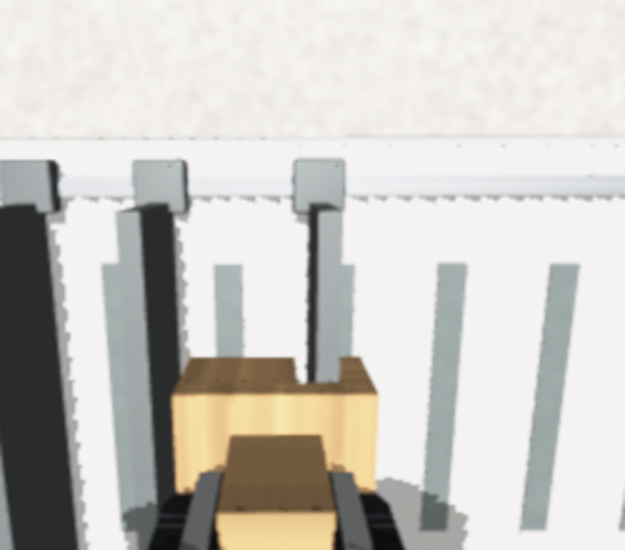

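```bash
python3 -m pendant '[{"delta_pos":[0,-1.5,0],"dr":[0.1,0,0]},{"delta_pos":[0,-2.5,0],"dr":[0.2,0,0]},{"delta_pos":[0,-3.5,0],"dr":[0.2,0,0]},{"delta_pos":[0,-4.5,0],"dr":[0.2,0,0]},{"delta_pos":[0,-5.3,0],"dr":[0.2,0,0]},{"delta_pos":[0,-6,0],"dr":[0.2,0,0]},{"delta_pos":[0,-6.6,0],"dr":[0.2,0,0]},{"delta_pos":[0,-7.1,0],"dr":[0.2,0,0]},{"delta_pos":[0,-7.5,0],"dr":[0.2,0,0]},{"delta_pos":[0,-7.8,0],"dr":[0.2,0,0]},{"delta_pos":[0,-8,0],"dr":[0.2,0,0]}]'
python3 -c "
from h import *
avg(3)
s=snap('wrist','w27')
t=s['color'][:,:,::-1];cv2.imwrite('pics/w27z.png',cv2.resize(t[110:260,170:320],None,fx=4,fy=4,interpolation=cv2.INTER_CUBIC))"
```

```text
time: 38.45
tool_pos: [0.5316, 0.0223, 0.168]
tool_rot: [179.9, 0.1, 14.0]
wrist_force: [2.1, -8.8, -5.3]
opening: 0.245
t 38.6 F shelf x,y,z 0.15 -9.65 -5.47 tool shelf [ 520.99 -107.77] z 168.0 rot [1.7993e+02 7.0000e-02 1.4030e+01]
```

View pics/w27z.png

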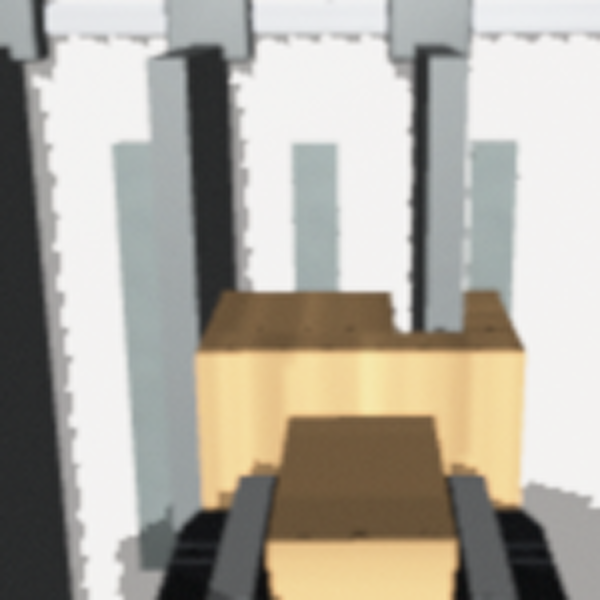

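```bash
python3 -m pendant '[{"delta_pos":[0,-1.5,0],"dr":[0.2,0,-0.08]},{"delta_pos":[0,-1.7,0],"dr":[0.2,0,-0.1]},{"delta_pos":[0,-1.9,0],"dr":[0.2,0,-0.1]},{"delta_pos":[0,-2.1,0],"dr":[0.2,0,-0.1]},{"delta_pos":[0,-2.3,0],"dr":[0.2,0,-0.1]},{"delta_pos":[0,-2.5,0],"dr":[0.2,0,-0.1]},{"delta_pos":[0,-2.7,0],"dr":[0.2,0,-0.1]},{"delta_pos":[0,-2.9,0],"dr":[0.2,0,-0.1]}]'
python3 -c "
from h import *
avg(3)"
```

```text
time: 39.45
tool_pos: [0.5313, 0.0236, 0.168]
tool_rot: [179.9, 0.1, 14.1]
wrist_force: [1.3, -9.0, -5.7]
opening: 0.25
t 39.6 F shelf x,y,z -0.4 -10.04 -5.4 tool shelf [ 521.   -106.49] z 167.99 rot [1.799e+02 9.000e-02 1.406e+01]
```

```bash
python3 -m pendant '[{"delta_pos":[0,-1.5,0],"dr":[0.2,0,-0.07]},{"delta_pos":[0,-1.65,0],"dr":[0.2,0,-0.07]},{"delta_pos":[0,-1.8,0],"dr":[0.2,0,-0.07]},{"delta_pos":[0,-1.95,0],"dr":[0.2,0,-0.07]},{"delta_pos":[0,-2.1,0],"dr":[0.2,0,-0.07]},{"delta_pos":[0,-2.25,0],"dr":[0.2,0,-0.07]},{"delta_pos":[0,-2.4,0],"dr":[0.2,0,-0.07]}]'
python3 -c "
from h import *
avg(4)"
```

```text
time: 40.3
tool_pos: [0.5311, 0.0244, 0.168]
tool_rot: [179.8, 0.1, 14.1]
wrist_force: [2.1, -11.7, -5.5]
opening: 0.247
t 40.5 F shelf x,y,z -0.43 -10.33 -5.63 tool shelf [ 521.05 -105.79] z 168.0 rot [1.7985e+02 1.0000e-01 1.4070e+01]
```

```bash
python3 -m pendant '[{"delta_pos":[0,-1.4,0],"dr":[0.2,0,-0.05]},{"delta_pos":[0,-1.55,0],"dr":[0.2,0,-0.05]},{"delta_pos":[0,-1.7,0],"dr":[0.2,0,-0.05]},{"delta_pos":[0,-1.85,0],"dr":[0.2,0,-0.05]},{"delta_pos":[0,-2,0],"dr":[0.2,0,-0.05]},{"delta_pos":[0,-2.15,0],"dr":[0.2,0,-0.05]}]'
python3 -c "
from h import *
avg(4)"
```

```text
time: 41.1
tool_pos: [0.5311, 0.0245, 0.168]
tool_rot: [179.8, 0.1, 14.0]
wrist_force: [3.6, -11.4, -6.7]
opening: 0.248
t 41.3 F shelf x,y,z -0.07 -12.34 -6.11 tool shelf [ 521.08 -105.61] z 167.99 rot [1.7976e+02 1.2000e-01 1.4030e+01]
```

```bash
python3 -m pendant '[{"delta_pos":[0,-1.9,0],"dr":[0.2,0,-0.05]},{"delta_pos":[0,-2.1,0],"dr":[0.2,0,-0.05]},{"delta_pos":[0,-2.3,0],"dr":[0.2,0,-0.05]}]'
python3 -c "
from h import *
avg(4);avg(4);avg(4)"
```

```text
time: 41.6
tool_pos: [0.5311, 0.0247, 0.168]
tool_rot: [179.7, 0.1, 14.0]
wrist_force: [3.6, -12.9, -6.5]
opening: 0.247
t 41.8 F shelf x,y,z -0.05 -13.46 -6.13 tool shelf [ 521.12 -105.41] z 168.0 rot [1.7966e+02 1.4000e-01 1.4010e+01]
t 42.0 F shelf x,y,z -0.78 -12.95 -5.86 tool shelf [ 521.13 -105.42] z 168.0 rot [1.7966e+02 1.4000e-01 1.4010e+01]
t 42.2 F shelf x,y,z -0.19 -12.95 -5.99 tool shelf [ 521.12 -105.42] z 168.0 rot [1.7966e+02 1.4000e-01 1.4010e+01]
```

```bash
python3 -m pendant '[{"delta_pos":[0,1.6,0],"dr":[0.15,0,0]},{"delta_pos":[0,3.2,0],"dr":[0.34,0.1,-0.1]},{"delta_pos":[0,3.2,0],"dr":[0.34,0.1,-0.1]},{"delta_pos":[0,3.2,0],"dr":[0.34,0.1,-0.1]}]'
python3 -c "
from h import *
avg(3)
s=snap('wrist','w28')
t=s['color'][:,:,::-1];cv2.imwrite('pics/w28z.png',cv2.resize(t[40:260,150:400],None,fx=2.5,fy=2.5,interpolation=cv2.INTER_CUBIC))
s=robot.snapshot('top')
for p in [(305,257),(323,257),(305,287),(323,287)]: print(unp(s,p,.012))
goto([*wo(.373+.0024,-.268),.19],14.1)
"
```

```text
time: 42.6
tool_pos: [0.5318, 0.0218, 0.1681]
tool_rot: [-180.0, 0.0, 14.1]
wrist_force: [-0.3, 0.6, -2.1]
opening: 0.249
t 42.75 F shelf x,y,z 0.33 0.43 -0.9 tool shelf [ 521.12 -108.41] z 168.04 rot [-1.7999e+02  4.0000e-02  1.4120e+01]
[ 0.39688248 -0.09805333  0.012     ]
[ 0.39716485 -0.1453549   0.012     ]
[ 0.3198212  -0.09694415  0.012     ]
[ 0.3201127  -0.14369648  0.012     ]
t 42.85 delta [-145.8  159.5  -21.9] dr [-0.    0.04  0.01] F [ 0.19  0.34 -0.18] pos [0.5319 0.0217 0.1681] [-1.800e+02  4.000e-02  1.411e+01] op 0.24598903080466822
```

View pics/w28z.png

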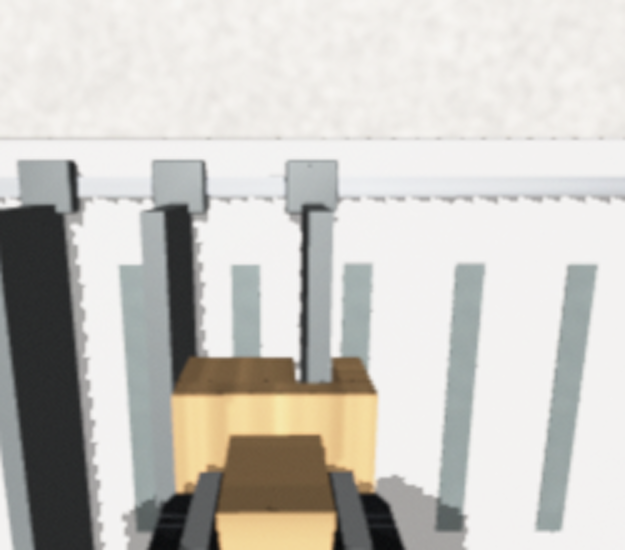

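```bash
python3 -m pendant '[{"delta_pos":[0,0,-6],"dr":[0,0,0]},{"delta_pos":[0,0,-20],"dr":[0,0,0]},{"delta_pos":[0,0,-45],"dr":[0,0,0]},{"delta_pos":[-10,15,-55],"dr":[0,0,0]},{"delta_pos":[-40,50,-55],"dr":[0,0,0]},{"delta_pos":[-68,85,-55],"dr":[0,0,0]},{"delta_pos":[-96,120,-50],"dr":[0,0,0]},{"delta_pos":[-124,155,-40],"dr":[0,0,0]},{"delta_pos":[-145,181,-25],"dr":[0,0,0]},{"delta_pos":[-145.8,181.5,0],"dr":[0,0,0]},{"delta_pos":[-145.8,181.5,10],"dr":[0,0,0]},{"delta_pos":[-145.8,181.5,10],"dr":[0,0,0]}]'
python3 -c "
from h import *
avg(3)
snap('wrist','w29');snap('side','s29')
goto([.4315,-.1885,.1195],14.1)"
```

```text
time: 44.05
tool_pos: [0.4343, -0.1892, 0.1576]
tool_rot: [-179.9, 0.1, 14.1]
wrist_force: [-0.3, -0.4, -1.1]
opening: 0.245
t 44.2 F shelf x,y,z 0.41 0.35 -0.94 tool shelf [ 375.95 -289.76] z 159.17 rot [ 1.7993e+02 -2.0000e-02  1.4190e+01]
t 44.3 delta [-3.6 -2.2 39.9] dr [ 0.08 -0.02  0.09] F [-0.36 -0.36 -1.86] pos [ 0.4355 -0.1897  0.1594] [ 1.7992e+02 -2.0000e-02  1.4190e+01] op 0.24867218413583492
```

View pics/w29.png

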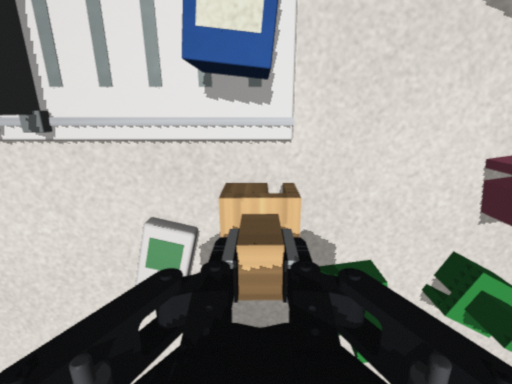

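View pics/s29.png

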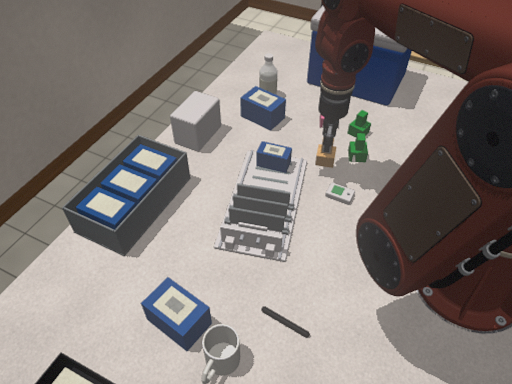

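```bash
python3 -m pendant '[{"delta_pos":[0,0,10],"dr":[0.08,0,0]},{"delta_pos":[0,0,22],"dr":[0.08,0,0]},{"delta_pos":[0,0,32],"dr":[0.08,0,0]},{"delta_pos":[0,0,37],"dr":[0.08,0,0]},{"delta_pos":[0,0,39],"dr":[0.08,0,0]},{"delta_pos":[0,0,40],"dr":[0.08,0,0]},{"delta_pos":[0,0,40],"dr":[0.08,0,0]}]'
python3 -c "
from h import *
avg(4)
goto([.4315,-.1885,.1185],14.1)"
```

```text
time: 45.0
tool_pos: [0.4356, -0.1898, 0.1196]
tool_rot: [180.0, -0.0, 14.2]
wrist_force: [0.3, 0.4, -0.8]
opening: 0.245
t 45.2 F shelf x,y,z -0.07 -0.07 -0.72 tool shelf [ 376.28 -290.31] z 119.77 rot [ 1.7998e+02 -4.0000e-02  1.4180e+01]
t 45.2 delta [-3.7 -2.4  1.3] dr [ 0.02 -0.04  0.08] F [-0.31 -0.16 -0.42] pos [ 0.4357 -0.1899  0.1198] [ 1.7998e+02 -4.0000e-02  1.4180e+01] op 0.24901793946656345
```

```bash
python3 -m pendant '[{"delta_pos":[0,0,0.5],"dr":[0,0,0]},{"delta_pos":[0,0,1],"dr":[0,0,0]},{"delta_pos":[0,0,1.5],"dr":[0,0,0]},{"delta_pos":[0,0,2],"dr":[0,0,0]},{"delta_pos":[0,0,2],"dr":[0,0,0]}]'
python3 -c "
from h import *
avg(4)"
```

```text
time: 45.7
tool_pos: [0.4358, -0.1899, 0.1184]
tool_rot: [180.0, -0.0, 14.2]
wrist_force: [-2.4, 1.7, 6.8]
opening: 0.241
t 45.9 F shelf x,y,z -2.02 2.44 5.88 tool shelf [ 376.36 -290.36] z 118.43 rot [ 1.7996e+02 -5.0000e-02  1.4190e+01]
```

```bash
python3 -m pendant '[{"delta_pos":[0,0,0],"dr":[0,0,0]},{"delta_pos":[0,0,0],"dr":[0,0,0]},{"delta_pos":[0,0,0],"dr":[0,0,0]},{"delta_pos":[0,0,0],"dr":[0,0,0]},{"delta_pos":[0,0,0],"dr":[0,0,0]}]' 0.6
python3 -m pendant '[{"delta_pos":[0,0,-5],"dr":[0,0,0]},{"delta_pos":[0,0,-20],"dr":[0,0,0]},{"delta_pos":[0,0,-45],"dr":[0,0,0]},{"delta_pos":[0,0,-80],"dr":[0,0,0]},{"delta_pos":[0,0,-120],"dr":[0,0,0]},{"delta_pos":[0,0,-160],"dr":[0,0,0]},{"delta_pos":[0,0,-160],"dr":[0,0,0]}]'
python3 -c "
from h import *
avg(3)
snap('wrist','w30');s=snap('side','s30')
t=cv2.imread('pics/s30.png');cv2.imwrite('pics/s30z.png',cv2.resize(t[100:260,200:370],None,fx=3.5,fy=3.5,interpolation=cv2.INTER_CUBIC))
goto([.43,-.05,.30],14.1)"
```

```text
time: 46.4
tool_pos: [0.4357, -0.1899, 0.1183]
tool_rot: [180.0, -0.0, 14.2]
wrist_force: [0.3, 0.6, -0.8]
opening: 0.603
time: 47.1
tool_pos: [0.4371, -0.191, 0.2855]
tool_rot: [179.5, -0.4, 14.2]
wrist_force: [0.5, -0.6, 0.2]
opening: 0.6
t 47.25 F shelf x,y,z 0.19 -0.28 -0.84 tool shelf [ 376.6  -290.74] z 280.5 rot [ 1.7994e+02 -6.0000e-02  1.4190e+01]
t 47.35 delta [  29.1 -136.6  -22.5] dr [-0.04  0.01  0.09] F [-0.9   0.12  0.64] pos [ 0.4352 -0.1895  0.2774] [-1.7996e+02  1.0000e-02  1.4190e+01] op 0.5978690680037715
```

View pics/w30.png

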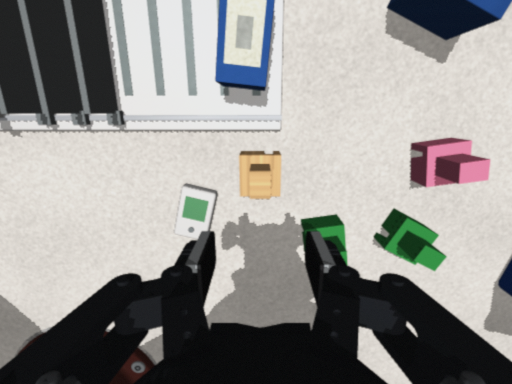

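View pics/s30z.png

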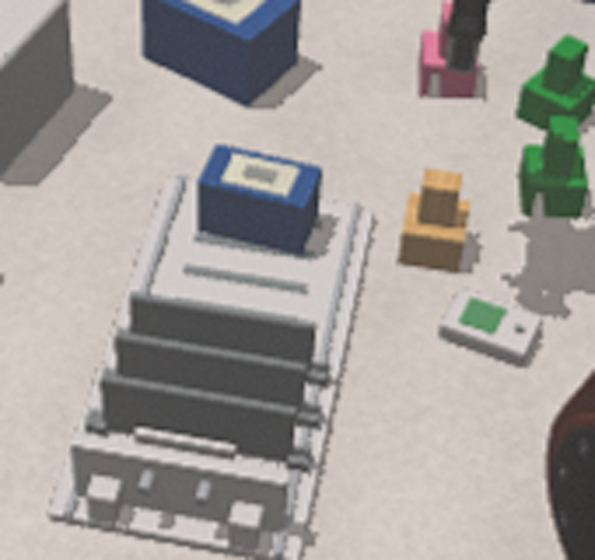

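```bash
python3 -m pendant '[{"delta_pos":[8,-40,0],"dr":[0,0,0]},{"delta_pos":[16,-80,0],"dr":[0,0,0]},{"delta_pos":[24,-120,0],"dr":[0,0,0]},{"delta_pos":[32,-160,0],"dr":[0,0,0]},{"delta_pos":[40,-190,0],"dr":[0,0,0]},{"delta_pos":[40,-190,0],"dr":[0,0,0]},{"delta_pos":[40,-190,0],"dr":[0,0,0]}]'
python3 -c "
from h import *
s=snap('wrist','w31');np.savez('w31.npz',**s)
t=s['color'][:,:,::-1];cv2.imwrite('pics/w31z.png',cv2.resize(t[0:170,120:320],None,fx=3.5,fy=3.5,interpolation=cv2.INTER_CUBIC))
avg(2)"
```

```text
time: 48.05
tool_pos: [0.4271, 0.0049, 0.2767]
tool_rot: [-179.9, 0.1, 14.3]
wrist_force: [0.9, -0.3, 1.0]
opening: 0.599
t 48.2 F shelf x,y,z -0.66 0.01 -0.02 tool shelf [ 415.35 -100.46] z 276.98 rot [-1.7994e+02  6.0000e-02  1.4120e+01]
```

View pics/w31z.png

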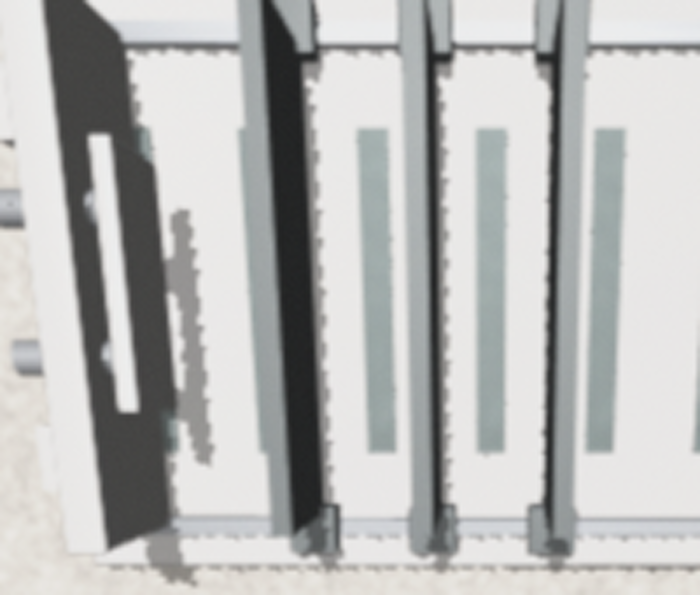

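```bash
python3 - <<'E'
from h import *
s=dict(np.load("w31.npz"))
A=lambda u,v:(u/3.5+120-.36,v/3.5-.36)
for n,p,q in [("pad",(111,133),(138,411)),("d1l",(237,0),(271,530)),("d1r",(262,0),(292,530)),("d2l",(399,0),(412,545)),("d2r",(424,0),(436,540)),("d3l",(564,0),(553,545)),("d3r",(590,0),(576,545))]:
    print(n,(sh(unp(s,A(*p),.07))[1]*1000).round(1),(sh(unp(s,A(*q),.07))[1]*1000).round(1))
E
```

```text
pad 0.7 1.1
d1l -34.4 -34.2
d1r -40.7 -40.3
d2l -75.0 -75.2
d2r -81.3 -82.3
d3l -116.4 -116.6
d3r -122.9 -123.3
```

Lane widths measure about 35.2, 34.6 and 34.7 mm against the nominal 35, which is within measurement error. The robot is clear of everything, so I'm handing in.

```bash
python3 -c "
from rig import robot
print(robot.job_done(), robot.state()['time'])"
```

```text
the job is handed in; nothing more can be done
the job is handed in; nothing more can be done
```

All three dividers are set one spacer step apart, and the wooden spacer stands upright on the worktop beside the shelf. I handed the job in at about 48 s of the 67 s allowed.

I drew the dividers in order from the end stop, feeling the thick leg bear each time. I then backed off about 3 mm and lifted without touching anything else.

| Divider | Thick leg bore on | Push above the drag (about 10 N) |
|---|---|---|
| div1 | the pad | about 5 N |
| div2 | div1 | about 3.7 N |
| div3 | div2 | about 3.3 N |

- **Hold:** each push was kept for at least half a second. Div3 first stopped at about 2.5 N, so I raised the push before counting the hold.
- **Steps:** the tool positions at contact were 41.2 and 40.8 mm apart, against the nominal 41 mm.
- **Lane widths:** the last wrist picture gave about 35.2, 34.6 and 34.7 mm, against 35 mm. The differences are within what the camera can resolve.
- **Other checks:** the pictures show the spacer upright about 30 mm from the shelf edge and the small carton and the rear carton by the shelf where they were. The wrist force read about zero with the gripper clear. I did not measure the cartons separately; the arm never went near them.

No check failed.

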